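Push six vials home against the stop of the loading tray

ROBOT

A 7-joint arm with a two-finger parallel gripper is mounted at the origin on the work surface. World frame = base frame: x ahead of the robot, y to its left, z up, the work surface at z = 0. Lengths are in m, angles in rad, forces in N, time in s.
With the tool pointing down it reaches from about 0.4 to 0.925 m from the base axis. Payload 5.6 kg.
Tool frame: the origin (TCP) lies at the very end of the fingers, on their centre line; the grasp point (between the pads) lies 19 mm behind it (bot.grip_depth is the distance from the TCP to the grasp point, in m); x points along the fingers, y is the direction in which the jaws open and shut, and the axes are right-handed (so a half turn about x gives the same grasp; the last joint's range is limited). The gripper opens to 85 mm and grips with 20 to 120 N. Pads are 22 mm wide; open, the fingers measure 114 mm over their backs; the gripper's body (76 mm by 85 mm) begins 54 mm behind the grasp point. The pads swing forward as they close: fully open they stand 13 mm farther back than shut.
Start: joints at [1.102, 0.468, -0.012, 1.603, 0.006, 1.071, -0.056], TCP at [0.268, -0.592, 0.196] pointing down, gripper open.
Joint ranges: [-2.53, 2.53], [-0.31, 2.02], [-1.57, 1.55], [0.28, 2.44], [-1.29, 4.43], [0.15, 1.84], [-2.92, 2.92]. Speed limits (rad/s): [2.57, 2.57, 3.14, 3.14, 3.14, 3.14, 3.14].

INTERFACE

Orientations are given as a rotation vector (axis times angle).
In Python, from plant import bot gives the robot as it stands.
- The arm moves only by the tool drive_tool, never from a script. Its argument "rows" is a list of rows, each an object with "travel": the shift along the tool's x, y, z in mm, a list of three; "dr": the turn, a rotation vector about the tool's x, y, z in rad, a list of three. In form: [{"travel": [dx, dy, dz], "dr": [wx, wy, wz]}, ...]. A call has 1 to 5 rows; each row is the pose to reach, as a shift and turn from the pose commanded when the call began, along the tool's axes at that moment; what a row does not reach only later rows make up. A row lasts 1/10 s, in which the tool goes at most 50 mm and 8.59 degrees, less where a joint would pass 70% of its speed; a pose out of reach is approached as far as the arm can. A call with a gripper value outside its range is refused whole. "jaw" is the finger opening in mm, from 0 to 85.4, set as the call begins (left out, the last holds). The fingers move at their own pace and stop on an object; "newtons" is the grip in N (left out, the last holds). Time passes only in rows, so rows that repeat a pose let the fingers close. It gives the time, the measured TCP pose, the force and the opening at its end, in the units of the state.
- bot.get_obs(): the state, without advancing time (a new reading comes with each control period).
- bot.capture(name): name is "scene" or "side" or "wrist"; returns a dict with "image" (480x640x3 uint8, red, green, blue), "K" (3x3 intrinsics, pixels), "R" (3x3) and "t" (3): a world point X has camera coordinates R X + t; the wrist camera has in their place "hand_eye" (4x4, takes a point from camera to tool coordinates, whose origin is the TCP and whose axes are the tool frame's). Camera axes: x right, y down, z forward; pixel columns grow to the right and rows downward; lengths in m; the calibration is good to about 2 mm. The wrist camera is an equidistant fisheye: a pixel r from the principal point sees the ray r / f radians off the axis. A picture is of the moment at which its call begins: read the wrist's pose just before it. There is no depth.
- bot.job_done(): hands the job in, once; it reports no verdict.
Trained networks look in a picture, given as the dict that the camera call returned (one of the last four; its "shot" number tells which), for a name from the list of things; names that differ only in an ending like _2 or _b are one class to them, and where a whole thing is asked for, a point or a joint stands for the part that bears it (a point fixed in the world has none). Each returns a list of dicts, best first, with "conf" (0 to 1); they miss things now and then, are a little off and sometimes report something else, mostly with a low value. They report only what shows in the picture. A call takes as long as a camera call.
- bot.find_in(name, picture): "location" ([row, column] in pixels, amid what is visible of it).
- bot.place_of(name, picture): "location" ([row, column] in pixels: a listed point, or the origin of a listed thing).
The state is a dict: "clock": time; "joints": joint angles; "joint_vel": joint speeds; "effort": joint torques, N m; "tcp_pos": TCP position; "orientation": TCP orientation; "contact_force": force on the tool from outside, world axes, zero at the start; "moment": the same for the moment, N m; "grip_width": finger opening in m.
Only numpy, scipy, OpenCV 4.12 (cv2) and the standard library are available. Lean on these libraries where they do the work, as an engineer would, in place of code of your own. Each camera call takes 0.05 s, during which the arm holds its last target. There are 200 camera calls.

TASK

Take the orange-handled straightedge from its mat and with it push all six clear vials up their lanes together, touching the vials with nothing else, until all three rows are closed up and you feel them bear evenly on the black cross stop: a steady push of about 12 N, shared equally by the three rows, and never more than 8 N on any one vial, for they are glass. Then stand the straightedge back on its mat, leaving the vials upright and closed up against the stop and everything else on the bench where it is.

Things in the scene. Friction and masses are not known exactly. Their poses are not given: they have to be found in the camera images.
- tray: vial loading tray, fixed to the bench, 260 mm long (its x) by 116 mm wide (its y), loaded from its open -x end towards +x; origin at the centre of its underside, z up. Near the +x end a straight black cross stop with a red top (square to the lanes, 24 to 45 mm above the bench) is clamped immovably. Its face lies somewhere from x = 60 to 110 mm: not measured, find it by feel
- lanes (a point): middle of the tray's deck, 12 mm above the bench, axes as the tray's. Three lanes run along x, centre lines at y = +32, 0 and -32 mm, each 25.5 mm wide between straight rails 6.5 mm thick
- entry (a point): middle of the tray's open loading end (x = -130 mm in the tray's frame), at the height of the tops of the lane rails, 22 mm above the bench; axes as the tray's. Nothing on the tray but the vials and the stop stands higher than these rail tops
- front_left: clear glass vial with a blue cap, the one nearer the stop in the left (+y) lane of the tray; 24 mm across (round body, 33 mm tall), 47.5 mm tall over the cap, 25 to 50 g, slides easily on the deck (all six together take about 1 N); origin at the centre of its underside, z up
- rear_left: clear glass vial with a blue cap, the one farther from the stop in the left (+y) lane of the tray; 24 mm across (round body, 33 mm tall), 47.5 mm tall over the cap, 25 to 50 g, slides easily on the deck (all six together take about 1 N); origin at the centre of its underside, z up
- front_mid: clear glass vial with a blue cap, the one nearer the stop in the middle lane of the tray; 24 mm across (round body, 33 mm tall), 47.5 mm tall over the cap, 25 to 50 g, slides easily on the deck (all six together take about 1 N); origin at the centre of its underside, z up
- rear_mid: clear glass vial with a blue cap, the one farther from the stop in the middle lane of the tray; 24 mm across (round body, 33 mm tall), 47.5 mm tall over the cap, 25 to 50 g, slides easily on the deck (all six together take about 1 N); origin at the centre of its underside, z up
- front_right: clear glass vial with a blue cap, the one nearer the stop in the right (-y) lane of the tray; 24 mm across (round body, 33 mm tall), 47.5 mm tall over the cap, 25 to 50 g, slides easily on the deck (all six together take about 1 N); origin at the centre of its underside, z up
- rear_right: clear glass vial with a blue cap, the one farther from the stop in the right (-y) lane of the tray; 24 mm across (round body, 33 mm tall), 47.5 mm tall over the cap, 25 to 50 g, slides easily on the deck (all six together take about 1 N); origin at the centre of its underside, z up
- pusher: the straightedge: aluminium angle with an orange upright grip, 0.10 to 0.17 kg, standing on the black mat. Origin on its underside below the grip's centre, z up, +x towards its pushing face. Base flange 3 mm thick, x = -22 to +40 mm, y = -55 to +55 mm. Grip 16 mm (x) by 34 mm (y), centred on the origin, top 58 mm above the underside; a grasp across x 40 mm up clears the blade
- push_face (a point): middle of the pusher's flat pushing face, at x = +40, z = +10 mm in the pusher's frame; face 110 mm long (y), 20 mm tall from the underside, on a 5 mm thick blade. Over the tray the underside slides on the rail tops or is carried up to 5 mm above them, so that the face meets the vials' straight bodies (12 to 45 mm above the bench)
- mat: black rubber mat fixed on the bench, 150 (x) by 170 (y) by 3 mm, origin at the centre of its underside; the pusher's place
- spare_a: amber spare vial with a red cap, 24 mm across, 48 mm tall, on the bench at the right of the tray; not part of the job; origin at the centre of its underside
- spare_b: second amber spare vial, like spare_a; not part of the job; origin at the centre of its underside
- cup: white cup, 68 mm across, 75 mm tall; not part of the job; origin at the centre of its underside
- slide_box: paper box of slides, 56 x 88 x 30 mm; not part of the job; origin at the centre of its underside
- reagent: white reagent bottle with a red cap, 60 mm across, 130 mm tall; not part of the job; origin at the centre of its underside
- timer: white bench timer, 50 x 70 x 20 mm; not part of the job; origin at the centre of its underside
- jar: glass jar with a blue lid, 64 mm across, 70 mm tall; not part of the job; origin at the centre of its underside

How it is judged:
On the way:
1. all three rows bear on the stop at once under the pusher: every rear vial is pressed by the pusher with over 2 N and every front vial presses on the tray with over 2 N, for 0.2 s (contact force between tray and front_left above 2 N and contact force between tray and front_mid above 2 N and contact force between tray and front_right above 2 N and contact force between pusher and rear_left above 2 N and contact force between pusher and rear_mid above 2 N and contact force between pusher and rear_right above 2 N), for 0.2 s.
At the end, for the whole second after the job is handed in: All six vials upright and at rest in their lanes, each pair closed up (centres at most 26.5 mm apart; 24 is touching), front vials beyond x = 44 mm in the tray frame; pusher upright and at rest on the mat, its origin -50 to +40 mm (mat x) and within 50 mm (mat y) of the mat centre (horizontal distance between front_left and rear_left below 0.0265 m and x of each of front_left, front_mid, front_right in the frame of tray above 0.044 m and angle between each of front_left, rear_left, front_mid, rear_mid, front_right, rear_right's own z axis and vertical below 0.08 rad and y of front_left in the frame of tray between 0.027 and 0.037 m and z of each of front_left, rear_left, front_mid, rear_mid, front_right, rear_right in the frame of tray below 0.016 m and linear speed of each of front_left, rear_left, front_mid, rear_mid, front_right, rear_right, pusher below 0.01 m/s and y of rear_left in the frame of tray between 0.027 and 0.037 m and horizontal distance between front_mid and rear_mid below 0.0265 m and y of front_mid in the frame of tray between -0.005 and 0.005 m and y of rear_mid in the frame of tray between -0.005 and 0.005 m and horizontal distance between front_right and rear_right below 0.0265 m and y of front_right in the frame of tray between -0.037 and -0.027 m and y of rear_right in the frame of tray between -0.037 and -0.027 m and z of pusher in the frame of mat below 0.007 m and angle between pusher's own z axis and vertical below 0.06 rad and x of pusher in the frame of mat between -0.05 and 0.04 m and y of pusher in the frame of mat between -0.05 and 0.05 m).
It fails at once if a vial is pressed by the pusher with more than 8 N (contact force between pusher and front_left above 8 N or contact force between pusher and rear_left above 8 N or contact force between pusher and front_mid above 8 N or contact force between pusher and rear_mid above 8 N or contact force between pusher and front_right above 8 N or contact force between pusher and rear_right above 8 N).
It fails at once if a vial is touched by the robot itself (contact force between any of the fingers, the arm and front_left above 0.3 N or contact force between any of the fingers, the arm and rear_left above 0.3 N or contact force between any of the fingers, the arm and front_mid above 0.3 N or contact force between any of the fingers, the arm and rear_mid above 0.3 N or contact force between any of the fingers, the arm and front_right above 0.3 N or contact force between any of the fingers, the arm and rear_right above 0.3 N).
It fails at once if a vial is knocked over (angle between any of front_left, rear_left, front_mid, rear_mid, front_right, rear_right's own z axis and vertical above 0.5 rad).
It fails at once if something that is not part of the job is shifted by more than 15 mm (distance of any of spare_a, spare_b, cup, slide_box, reagent, timer, jar from where it was at the start of the episode above 0.015 m).
It also fails if it takes over 58 s, if anything falls off the work surface, if the arm or the gripper's body presses on something with over 40 N, if the wrist force passes 120 N, or if a joint passes its speed limit or range.

## Working session

There is one attempt and no reset: what is moved stays moved. The work goes in short steps, Python scripts to look and compute and a tool call to move; the robot and the scene stay as the last step left them, time stands still between calls to the robot, and variables do not carry over. Pictures are saved under pics/ and viewed, about 8 in all and at most 12, crops included, and the job is handed in when it is done.

Besides the shell and the picture viewer there is one more tool, called after "Call:" by a JSON object that holds its "op" and its "data", one argument or row to a line. drive_tool: Moves the arm, as the interface text tells. Its arguments: {"type":"object","properties":{"rows":{"type":"array"},"jaw":{"type":"number"},"newtons":{"type":"number"}},"required":["rows"]}

```bash
ls; mkdir -p pics; cat > h.py <<'E'
import numpy as np, cv2
from scipy.spatial.transform import Rotation as Ro
from plant import bot
def ray(p,rc):
    K=np.array(p["K"]); v=np.array([(rc[1]-K[0,2])/K[0,0],(rc[0]-K[1,2])/K[1,1],1.])
    R=np.array(p["R"]); t=np.array(p["t"]); c=-R.T@t; return c,R.T@v
def onz(p,rc,z):
    c,d=ray(p,rc); return c+d*(z-c[2])/d[2]
def proj(p,X):
    x=np.array(p["R"])@X+np.array(p["t"]); u=np.array(p["K"])@(x/x[2]); return u[1],u[0]
def save(n,im): cv2.imwrite("pics/"+n+".png",cv2.cvtColor(np.ascontiguousarray(im),cv2.COLOR_RGB2BGR))
E
python3 - <<'E'
from h import *
o=bot.get_obs(); print({k:np.round(v,3) for k,v in o.items()}, bot.grip_depth)
ps={c:bot.capture(c) for c in("scene","side")}
zz=dict(tray=0,lanes=.012,entry=.022,front_left=.012,rear_left=.012,front_mid=.012,rear_mid=.012,front_right=.012,rear_right=.012,pusher=.003,push_face=.013,mat=0,spare_a=0,spare_b=0,cup=0,slide_box=0,reagent=0,timer=0,jar=0)
for c,p in ps.items():
    save(c,p["image"]); print(c)
    for n,z in zz.items():
        r=bot.place_of(n,p)[:3]
        print(n,[(round(x["conf"],2),np.round(x["location"]).astype(int).tolist(),np.round(onz(p,x["location"],z)[:2],3).tolist()) for x in r])
E
```

```text
pics
{'clock': np.float64(0.0), 'joints': array([ 1.102,  0.468, -0.012,  1.604,  0.006,  1.071, -0.056]), 'joint_vel': array([-0.001, -0.001,  0.001,  0.   , -0.   ,  0.002, -0.   ]), 'effort': array([-1.0000e-03, -5.3238e+01,  2.1000e-02, -2.5130e+01,  1.1000e-02,
        8.0000e-03, -0.0000e+00]), 'tcp_pos': array([ 0.268, -0.591,  0.195]), 'orientation': array([ 1.987,  0.431, -1.988]), 'contact_force': array([-0.021, -0.04 , -0.673]), 'moment': array([-0.023, -0.07 , -0.016]), 'grip_width': np.float64(0.086)} 0.0187
scene
tray [(0.76, [232, 261], [0.567, -0.115])]
lanes [(0.69, [226, 261], [0.564, -0.117])]
entry [(0.87, [192, 271], [0.441, -0.158])]
front_left [(0.66, [236, 271], [0.585, -0.078]), (0.59, [212, 253], [0.521, -0.162]), (0.16, [222, 213], [0.593, -0.225])]
rear_left [(0.75, [191, 273], [0.418, -0.166]), (0.61, [216, 280], [0.509, -0.097]), (0.38, [215, 251], [0.533, -0.16])]
front_mid [(0.74, [229, 260], [0.574, -0.114])]
rear_mid [(0.72, [212, 267], [0.508, -0.132]), (0.61, [215, 278], [0.507, -0.102]), (0.41, [287, 540], [0.514, 0.479])]
front_right [(0.79, [231
[... 1441 characters left out ...]
 [270, 387], [0.596, -0.141]), (0.19, [298, 420], [0.567, -0.236])]
rear_right [(0.71, [292, 374], [0.524, -0.166])]
pusher [(0.94, [223, 246], [0.538, 0.22])]
push_face [(0.78, [214, 255], [0.57, 0.223])]
mat [(0.72, [225, 243], [0.532, 0.224])]
spare_a [(0.73, [277, 438], [0.656, -0.216]), (0.7, [297, 420], [0.582, -0.225])]
spare_b [(0.73, [277, 438], [0.656, -0.216]), (0.7, [297, 420], [0.582, -0.225])]
cup [(0.95, [208, 342], [0.749, 0.111])]
slide_box [(0.63, [187, 301], [0.766, 0.275]), (0.41, [293, 372], [0.533, -0.156])]
reagent [(0.79, [333, 514], [0.605, -0.387])]
timer [(0.84, [189, 212], [0.598, 0.445]), (0.4, [285, 355], [0.532, -0.116])]
jar [(0.67, [198, 171], [0.496, 0.48])]
```

View pics/scene.png

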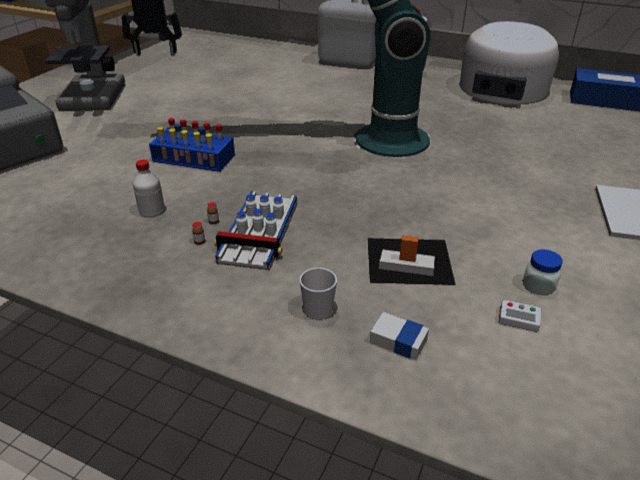

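View pics/side.png

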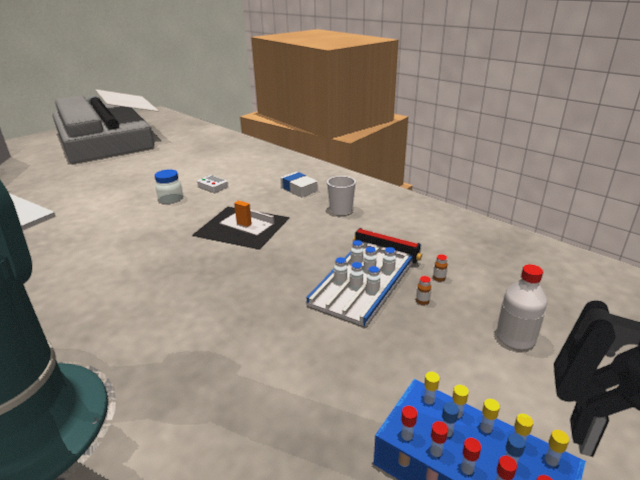

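The scene picture shows the tray at about (row 230, col 258) with the stop at its near end, and the pusher on the mat at (255, 408). The side view agrees: tray (275, 370), pusher (220, 245). Next I'll look from close by with the wrist camera.

```bash
cat >> h.py <<'E'
def mv(pos,yaw=None,Rt=None,R0=None,p0=None):
    "travel(mm), dr for target pos, tool down with tool-y at heading yaw"
    o=bot.get_obs(); R0=Ro.from_rotvec(o["orientation"]) if R0 is None else R0; p0=o["tcp_pos"] if p0 is None else p0
    if Rt is None:
        x=np.array([0,0,-1.]); y=np.array([np.cos(yaw),np.sin(yaw),0]); Rt=Ro.from_matrix(np.c_[x,y,np.cross(x,y)])
    return np.round(R0.inv().apply(np.array(pos)-p0)*1000,1), np.round((R0.inv()*Rt).as_rotvec(),4)
E
python3 - <<'E'
from h import *
o=bot.get_obs(); print(Ro.from_rotvec(o["orientation"]).as_matrix().round(3))
p=bot.capture("wrist"); print(p["K"],np.round(p["hand_eye"],3))
for yaw in(.28,.28+np.pi): print(mv([.50,-.14,.25],yaw))
E
```

```text
[[-0.     0.413 -0.911]
 [-0.    -0.911 -0.413]
 [-1.    -0.     0.   ]]
[[371.64829954   0.         314.06755869]
 [  0.         371.64829954 235.16622712]
 [  0.           0.           1.        ]] [[-0.    -0.294  0.956 -0.178]
 [ 1.    -0.     0.    -0.   ]
 [ 0.     0.956  0.294 -0.075]
 [ 0.     0.     0.     1.   ]]
(array([ -53.8, -316. , -397.6]), array([-1.4251e+00,  1.0000e-04,  0.0000e+00]))
(array([ -53.8, -316. , -397.6]), array([ 1.7165e+00,  0.0000e+00, -1.0000e-04]))
```

```bash
python3 - <<'E'
from h import *
print(mv([.553,-.07,.22],.28))
E
```

```text
(array([ -23.8, -357.9, -474.7]), array([-1.4251e+00,  1.0000e-04,  0.0000e+00]))
```

Call:
{"op": "drive_tool", "data": {
  "rows": [
    {"travel": [-24,-358,-475],"dr": [-1.425,0,0]},
    {"travel": [-24,-358,-475],"dr": [-1.425,0,0]},
    {"travel": [-24,-358,-475],"dr": [-1.425,0,0]},
    {"travel": [-24,-358,-475],"dr": [-1.425,0,0]},
    {"travel": [-24,-358,-475],"dr": [-1.425,0,0]}
  ]
}}

```text
clock: 2.55
tcp_pos: [0.3887, -0.3709, 0.2067]
orientation: [1.49, 0.998, -1.49]
contact_force: [1.2, -0.2, 1.0]
grip_width: 0.0857
```

```bash
python3 - <<'E'
from h import *
print(bot.get_obs()["tcp_pos"],mv([.553,-.07,.22],.28))
E
```

```text
[ 0.38874761 -0.37094834  0.20666526] (array([ -13.5,   37.8, -340.8]), array([-6.691e-01,  7.000e-04, -5.000e-04]))
```

Call:
{"op": "drive_tool", "data": {
  "rows": [
    {"travel": [-14,38,-341],"dr": [-0.669,0,0]},
    {"travel": [-14,38,-341],"dr": [-0.669,0,0]},
    {"travel": [-14,38,-341],"dr": [-0.669,0,0]},
    {"travel": [-14,38,-341],"dr": [-0.669,0,0]},
    {"travel": [-14,38,-341],"dr": [-0.669,0,0]}
  ]
}}

```text
clock: 3.05
tcp_pos: [0.5099, -0.1526, 0.217]
orientation: [1.002, 1.327, -1.002]
contact_force: [1.1, -0.2, -0.6]
grip_width: 0.0857
```

```bash
python3 - <<'E'
from h import *
print(mv([.553,-.07,.22],.28))
E
```

```text
(array([ -3.1,  64.1, -67.5]), array([-0.0019,  0.0008, -0.0006]))
```

Call:
{"op": "drive_tool", "data": {
  "rows": [
    {"travel": [0,64,-68],"dr": [0,0,0]},
    {"travel": [0,64,-68],"dr": [0,0,0]},
    {"travel": [0,64,-68],"dr": [0,0,0]},
    {"travel": [0,64,-68],"dr": [0,0,0]}
  ]
}}

```text
clock: 3.45
tcp_pos: [0.5525, -0.0705, 0.2163]
orientation: [1.003, 1.328, -1.003]
contact_force: [0.3, -0.3, 0.2]
grip_width: 0.0853
```

```bash
cat >> h.py <<'E'
def wcap():
    o=bot.get_obs(); p=bot.capture("wrist"); H=np.array(p["hand_eye"]); T=np.eye(4); T[:3,:3]=Ro.from_rotvec(o["orientation"]).as_matrix(); T[:3,3]=o["tcp_pos"]
    return p,T@H
def wz(p,M,rc,z):
    K=np.array(p["K"]); a=np.array([rc[1]-K[0,2],rc[0]-K[1,2]])/K[0,0]; th=np.linalg.norm(a)
    v=np.r_[a/max(th,1e-9)*np.sin(th),np.cos(th)]; d=M[:3,:3]@v; c=M[:3,3]; return c+d*(z-c[2])/d[2]
def wproj(p,M,X):
    v=M[:3,:3].T@(np.array(X)-M[:3,3]); K=np.array(p["K"]); r=np.linalg.norm(v[:2]); th=np.arctan2(r,v[2]); return K[0,0]*th*v[1]/r+K[1,2], K[0,0]*th*v[0]/r+K[0,2]
E
python3 - <<'E'
from h import *
p,M=wcap(); save("w1",p["image"])
for n,z in dict(tray=0,lanes=.012,entry=.022,front_mid=.012,rear_mid=.012,pusher=.003,cup=0).items():
    print(n,[(round(x["conf"],2),np.round(x["location"]).astype(int).tolist(),np.round(wz(p,M,x["location"],z)[:2],4).tolist()) for x in bot.place_of(n,p)[:3]])
np.savez("w1",K=p["K"],M=M,im=p["image"])
E
```

```text
tray [(0.76, [239, 312], [0.5636, -0.1198])]
lanes [(0.89, [244, 317], [0.57, -0.1204])]
entry [(0.82, [243, 195], [0.4409, -0.1523])]
front_mid [(0.61, [243, 321], [0.574, -0.1184])]
rear_mid [(0.77, [244, 265], [0.5151, -0.1357])]
pusher []
cup [(0.74, [98, 516], [0.7438, 0.1065])]
```

View pics/w1.png

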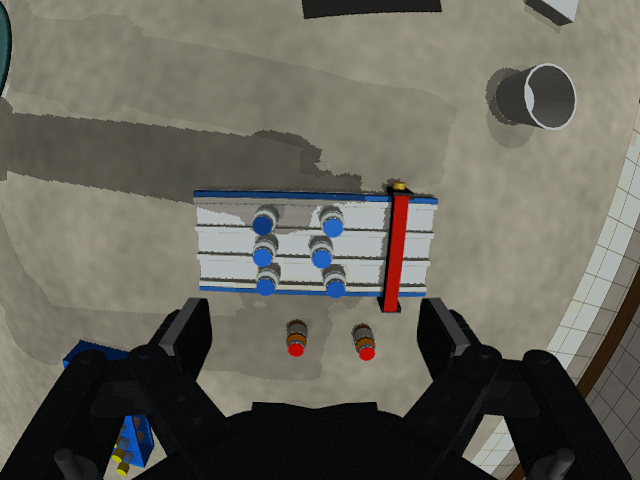

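The wrist picture shows the whole tray: rails from (190,196)–(200,437) to (290,200)–(297,425), the vials' caps in between, the red stop at columns 385–408, and the mat edge at the top. I'll fit the tray's axis from the blue rails.

```bash
python3 - <<'E'
from h import *
d=np.load("w1.npz"); im=d["im"]; M=d["M"]; p=dict(K=d["K"])
hsv=cv2.cvtColor(im,cv2.COLOR_RGB2HSV); m=(hsv[...,0]>100)&(hsv[...,0]<125)&(hsv[...,1]>130)
L=[]
for r0,r1,c0,c1,top in((180,215,205,380,1),(278,305,210,375,0)):
    P=[]
    for c in range(c0,c1):
        r=np.where(m[r0:r1,c])[0]
        if len(r)<2: continue
        rr=r0+(r.min()-.5 if top else r.max()+.5)
        P.append(wz(p,M,(rr,c),.022)[:2])
    P=np.array(P)
    for _ in range(4):
        k=np.polyfit(P[:,0],P[:,1],1); e=P[:,1]-np.polyval(k,P[:,0]); P=P[abs(e)<max(1.5*e.std(),.0008)]
    print(len(P),"yaw",np.arctan(k[0]),"rms",e.std()); L.append((k,P.mean(0)))
yaw=np.mean([np.arctan(l[0][0]) for l in L]); n=np.array([-np.sin(yaw),np.cos(yaw)]); u=np.array([n[1],-n[0]])
print("yaw",yaw,[l[1]@n for l in L],"width",(L[0][1]-L[1][1])@n)
for nm,rc,z in(("lanes",(244,317),.012),("entry",(243,195),.022)):
    X=wz(p,M,rc,z)[:2]; print(nm,X@u,X@n)
# red stop top face edges
r=(((hsv[...,0]<8)|(hsv[...,0]>172))&(hsv[...,1]>150)); 
ys,xs=np.where(r[205:295,375:415]); ys+=205; xs+=375
for k in range(205,296,15):
    q=xs[ys==k]
    if len(q): A,B=[wz(p,M,(k,c),.045)[:2] for c in(q.min()-.5,q.max()+.5)]; print(k,q.min(),q.max(),"u",A@u,B@u,"n",A@n)
for c in((230,262),(256,262),(285,265),(230,333),(257,321),(288,336)):
    X=wz(p,M,c,.0595)[:2]; print("cap",c,X@u,X@n)
E
```

```text
168 yaw 0.24582165627633418 rms 0.0003348469529455227
136 yaw 0.24588770630000814 rms 0.00033150739988354016
yaw 0.24585468128817117 [np.float64(-0.1966662954394881), np.float64(-0.3115590931031099)] width 0.11489279766362182
lanes 0.5234455405865236 -0.25539023710426567
entry 0.3900786977358493 -0.25530648704106285
205 394 407 u 0.5961845246578382 0.6103686985776834 n -0.20213397312233872
220 392 406 u 0.5954563626840302 0.6107988992523473 n -0.21732482799645292
235 391 404 u 0.5958228328139217 0.6102973342324848 n -0.2327905650309042
250 390 402 u 0.5962842514512836 0.6098881311898786 n -0.24863714925716487
265 388 401 u 0.5957934998161494 0.6106426453372304 n -0.2649541111194603
280 386 399 u 0.5953779278845922 0.610440531196729 n -0.28178631560775497
cap (230, 262) 0.47020583629842866 -0.2272100653031812
cap (256, 262) 0.4698655438585376 -0.25340990400560987
cap (285, 265) 0.472285911829925 -0.28418718747666316
cap (230, 333) 0.5371348353900222 -0.22519721969136572
cap (257, 321) 0.5268452702961681 -0.2525592416381773
cap (288, 336) 0.5429779135522373 -0.2850732412408134
```

```bash
python3 - <<'E'
from h import *
print(mv([.53,.26,.20],.1), bot.get_obs()["joints"].round(2))
E
```

```text
(array([  16.4,   68.1, -326.1]), array([0.1723, 0.0003, 0.    ])) [ 0.49  0.35 -0.52  1.79  0.19  1.06  0.17]
```

Call:
{"op": "drive_tool", "data": {
  "rows": [
    {"travel": [16,68,-326],"dr": [0.172,0,0]},
    {"travel": [16,68,-326],"dr": [0.172,0,0]},
    {"travel": [16,68,-326],"dr": [0.172,0,0]},
    {"travel": [16,68,-326],"dr": [0.172,0,0]},
    {"travel": [16,68,-326],"dr": [0.172,0,0]}
  ]
}}

```text
clock: 4.35
tcp_pos: [0.5354, 0.176, 0.2048]
orientation: [1.135, 1.254, -1.134]
contact_force: [1.4, -0.8, -0.1]
grip_width: 0.0858
```

```bash
python3 - <<'E'
from h import *
print(mv([.53,.26,.20],.1), bot.get_obs()["joints"].round(2))
E
```

```text
(array([  4.8,   3.1, -84.1]), array([ 0.0008,  0.0003, -0.0007])) [ 0.08  0.38 -0.58  1.78  0.24  1.05 -0.48]
```

Call:
{"op": "drive_tool", "data": {
  "rows": [
    {"travel": [5,3,-60],"dr": [0,0,0]},
    {"travel": [5,3,-74],"dr": [0,0,0]},
    {"travel": [5,3,-74],"dr": [0,0,0]},
    {"travel": [5,3,-74],"dr": [0,0,0]}
  ]
}}

```text
clock: 4.75
tcp_pos: [0.531, 0.2482, 0.1993]
orientation: [1.133, 1.256, -1.134]
contact_force: [1.1, 0.2, 0.0]
grip_width: 0.0857
```

```bash
python3 - <<'E'
from h import *
p,M=wcap(); save("w2",p["image"])
for n,z in dict(pusher=.003,push_face=.013,mat=0).items():
    print(n,[(round(x["conf"],2),np.round(x["location"]).astype(int).tolist(),np.round(wz(p,M,x["location"],z)[:2],4).tolist()) for x in bot.place_of(n,p)[:3]])
np.savez("w2",K=p["K"],M=M,im=p["image"])
E
```

```text
pusher [(0.72, [229, 310], [0.5301, 0.2144])]
push_face [(0.72, [229, 349], [0.5694, 0.2218])]
mat []
```

View pics/w2.png

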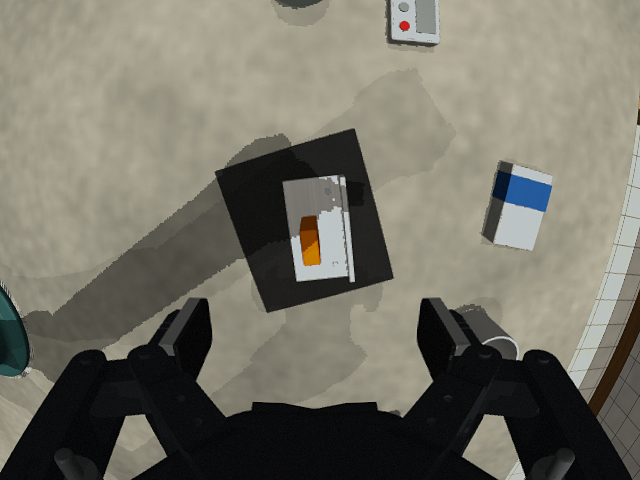

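The wrist picture shows the mat, with corners at (171,216), (129,354), (278,393) and (311,267). On it the pusher stands with its blade edge from (176,342) to (281,352) and the orange grip at about (240,311). Now I'll measure these.

```bash
python3 - <<'E'
from h import *
d=np.load("w2.npz"); im=d["im"]; M=d["M"]; p=dict(K=d["K"])
hsv=cv2.cvtColor(im,cv2.COLOR_RGB2HSV)
C=np.array([wz(p,M,c,.003)[:2] for c in((171,216),(129,354),(278,393),(311,267))]); mc=C.mean(0)
print("mat",C.round(3).tolist(),mc,"sides",[np.linalg.norm(C[i]-C[i-1]) for i in range(4)],"ang",[np.arctan2(*(C[(i+1)%4]-C[i])[::-1]) for i in range(4)])
g=hsv[...,2]
P=[]
for r in range(184,276):
    row=g[r,335:365].astype(float); k=np.where(row>90)[0]
    if len(k): P.append(wz(p,M,(r,335+k.max()+.5),.023)[:2])
P=np.array(P); k=np.polyfit(P[:,1],P[:,0],1); e=P[:,0]-np.polyval(k,P[:,1]); q=abs(e)<.001
k=np.polyfit(P[q,1],P[q,0],1); print("face yaw",-np.arctan(k[0]),q.sum(),(P[q,0]-np.polyval(k,P[q,1])).std()); yaw=-np.arctan(k[0])
u=np.array([np.cos(yaw),np.sin(yaw)]); n=np.array([-u[1],u[0]]); print("face u",(P[q]@u).mean())
# blade ends
for rc in((176,342),(281,353)): X=wz(p,M,rc,.023)[:2]; print("end",X@u,X@n)
o=(hsv[...,0]>5)&(hsv[...,0]<22)&(hsv[...,1]>170); print("V hist",np.histogram(g[o],8))
for t in(100,150,180):
    mm=(o&(g>t)).astype(np.uint8); n_,lab,st,cen=cv2.connectedComponentsWithStats(mm); i=1+st[1:,4].argmax()
    pts=np.argwhere(lab==i); W=np.array([wz(p,M,c,.061)[:2] for c in pts]); print(t,st[i],"u",np.percentile(W@u,[1,99]),"n",np.percentile(W@n,[1,99]))
save("grip",cv2.resize(im[165:290,260:370],None,fx=5,fy=4.8,interpolation=cv2.INTER_NEAREST))
E
```

```text
mat [[0.427, 0.267], [0.563, 0.322], [0.628, 0.167], [0.491, 0.112]] [0.52720883 0.21713591] sides [np.float64(0.1673365455400109), np.float64(0.1470464000200258), np.float64(0.16783726791782858), np.float64(0.14790903319359722)] ang [np.float64(0.38759875830910784), np.float64(-1.1770864004440151), np.float64(-2.7573585952317545), np.float64(1.9593744256855032)]
face yaw 0.22763738938054878 92 0.0003979008295139216
face u 0.6051862442570272
end 0.6030300513983883 0.14379448864748692
end 0.6031353086487887 0.0332617507101634
V hist (array([  10, 1470,   92,  148,   79,  184,   14,  291]), array([  2.   ,  26.875,  51.75 ,  76.625, 101.5  , 126.375, 151.25 ,
       176.125, 201.   ]))
100 [300 230  20  36 570] u [0.5579252  0.57247636] n [0.07276353 0.10494194]
150 [303 240  17  26 308] u [0.55803763 0.57238257] n [0.07250758 0.09417531]
180 [303 241  17  25 286] u [0.5582602  0.57223862] n [0.07255378 0.09315306]
```

View pics/grip.png

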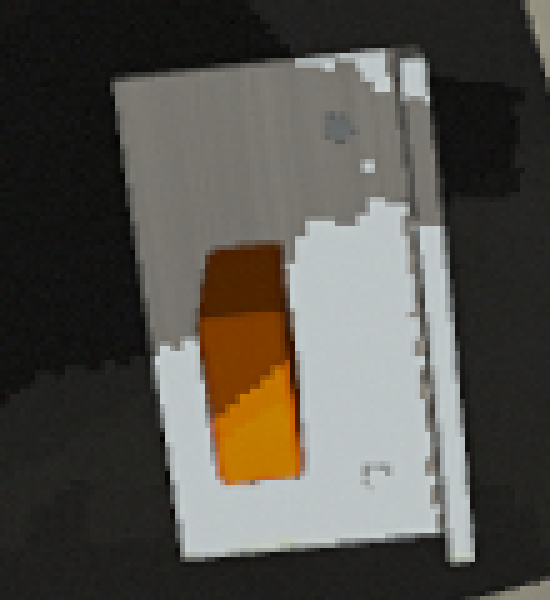

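Pusher origin is (0.530, 0.214), yaw 0.228. The face length measures 110 mm and the grip 32 mm, and the network's origin agrees.

```bash
python3 - <<'E'
from h import *
print(mv([.53,.2138,.09],.2276),mv([.53,.2138,.024],.2276))
E
```

```text
(array([109.6,  -4.9,  32.4]), array([-1.287e-01,  9.000e-04, -1.000e-04])) (array([175.6,  -5. ,  32.3]), array([-1.287e-01,  9.000e-04, -1.000e-04]))
```

Call:
{"op": "drive_tool", "data": {
  "rows": [
    {"travel": [30,-5,32],"dr": [-0.129,0,0]},
    {"travel": [70,-5,32],"dr": [-0.129,0,0]},
    {"travel": [110,-5,32],"dr": [-0.129,0,0]},
    {"travel": [110,-5,32],"dr": [-0.129,0,0]}
  ],
  "jaw": 50,
  "newtons": 80
}}

```text
clock: 5.35
tcp_pos: [0.5261, 0.2125, 0.085]
orientation: [1.033, 1.313, -1.047]
contact_force: [0.9, -0.8, -0.5]
grip_width: 0.0501
```

```bash
python3 - <<'E'
from h import *
o=bot.get_obs();print(o["tcp_pos"],o["grip_width"],mv([.53,.2138,.024],.2276))
p,M=wcap(); save("w3",p["image"])
E
```

```text
[0.52610666 0.21253215 0.08501549] 0.05013593003984076 (array([61. ,  4.7, -0.5]), array([0.0008, 0.002 , 0.0097]))
```

View pics/w3.png

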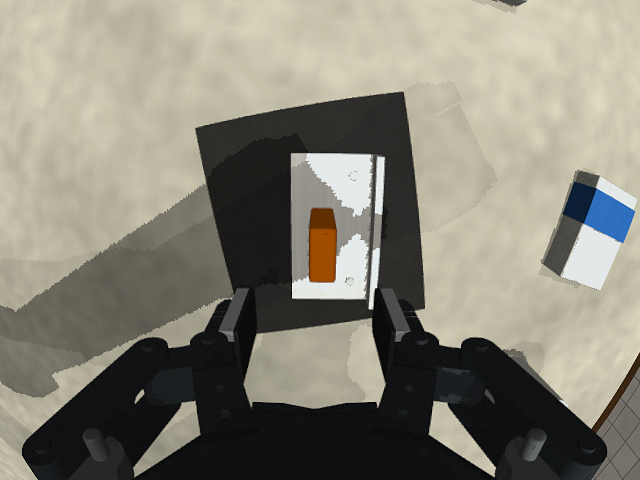

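The pusher is square between the fingers. The grip at column 322 against finger mid 313 is about 4 mm off, so the arm was probably still settling.

```bash
python3 - <<'E'
from h import *
o=bot.get_obs();print(o["tcp_pos"],mv([.53,.2138,.024],.2276))
E
```

```text
[0.52796754 0.2143648  0.0879638 ] (array([64. ,  2.2,  1. ]), array([0.0018, 0.0008, 0.0049]))
```

Call:
{"op": "drive_tool", "data": {
  "rows": [
    {"travel": [30,0,0],"dr": [0,0,0]},
    {"travel": [55,0,0],"dr": [0,0,0]},
    {"travel": [66,0,0],"dr": [0,0,0]},
    {"travel": [66,0,0],"dr": [0,0,0]},
    {"travel": [66,0,0],"dr": [0,0,0]}
  ]
}}

```text
clock: 5.9
tcp_pos: [0.5306, 0.2169, 0.0254]
orientation: [1.039, 1.308, -1.035]
contact_force: [0.6, -0.5, -0.0]
grip_width: 0.0501
```

Call:
{"op": "drive_tool", "data": {
  "rows": [
    {"travel": [0,0,0],"dr": [0,0,0]},
    {"travel": [0,0,0],"dr": [0,0,0]},
    {"travel": [0,0,0],"dr": [0,0,0]},
    {"travel": [0,0,0],"dr": [0,0,0]}
  ],
  "jaw": 0,
  "newtons": 80
}}

```text
clock: 6.3
tcp_pos: [0.5299, 0.2165, 0.025]
orientation: [1.038, 1.308, -1.036]
contact_force: [-1.3, -0.6, 6.3]
grip_width: 0.0102
```

```bash
python3 - <<'E'
from h import *
o=bot.get_obs();print({k:np.round(o[k],4) for k in("clock","tcp_pos","contact_force","moment","grip_width")},mv([.53,.2138,.024],.2276))
E
```

```text
{'clock': np.float64(6.3), 'tcp_pos': array([0.5299, 0.2165, 0.025 ]), 'contact_force': array([-1.2639, -0.56  ,  6.2841]), 'moment': array([-0.2071,  0.3354, -0.0365]), 'grip_width': np.float64(0.0102)} (array([ 1. , -0.6,  2.6]), array([ 0.0032,  0.0003, -0.0015]))
```

```bash
python3 - <<'E'
from h import *
p,M=wcap(); save("w4",p["image"]); o=bot.get_obs();print({k:np.round(o[k],4) for k in("clock","tcp_pos","contact_force","moment","grip_width")})
E
```

```text
{'clock': np.float64(6.35), 'tcp_pos': array([0.53  , 0.2165, 0.025 ]), 'contact_force': array([-2.3161, -0.3124,  6.4669]), 'moment': array([-0.2101,  0.3448, -0.1106]), 'grip_width': np.float64(0.01)}
```

View pics/w4.png

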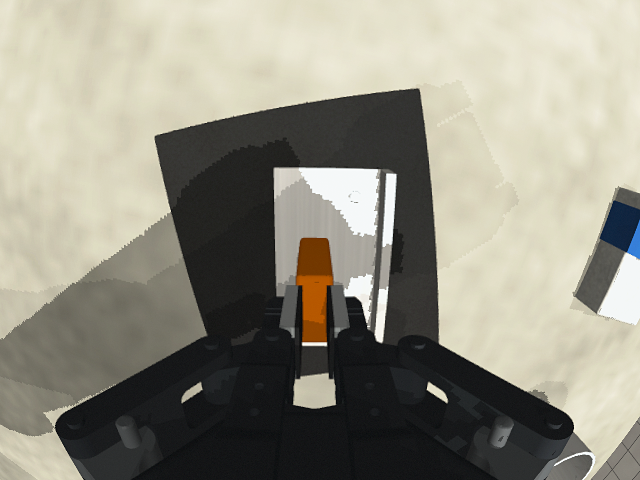

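```bash
python3 - <<'E'
from h import *
o=bot.get_obs(); p,M=wcap(); im=p["image"]; T=np.eye(4)
R=Ro.from_rotvec(o["orientation"])
for rc,z in (((275,300),.061),((275,329),.061),((239,301),.02),((341,302),.061),((341,328),.061),((169,275),.006),((169,397),.023)):
    print(rc,(R.inv().apply(wz(p,M,rc,z)-o["tcp_pos"])*1000).round(1))
for X in((-.019,.008,-.011),(-.03,.008,-.011),(-.008,.008,-.011),(-.019,.008,.011)): print(X,np.round(wproj(p,M,o["tcp_pos"]+R.apply(X))))
E
```

```text
(275, 300) [-36.   -5.9 -14.3]
(275, 329) [-36.    6.2 -14.2]
(239, 301) [  5.   -6.8 -16.8]
(341, 302) [-36.   -5.5  18.5]
(341, 328) [-36.    6.3  18.5]
(169, 275) [ 18.9 -20.8 -51.5]
(169, 397) [  2.   40.9 -53.9]
(-0.019, 0.008, -0.011) [267. 331.]
(-0.03, 0.008, -0.011) [276. 333.]
(-0.008, 0.008, -0.011) [258. 330.]
(-0.019, 0.008, 0.011) [309. 331.]
```

The grasp is good: the pads lie wholly on the grip and the face is 41 mm ahead of the TCP. Next I lift.

Call:
{"op": "drive_tool", "data": {
  "rows": [
    {"travel": [-20,0,0],"dr": [0,0,0]},
    {"travel": [-50,0,0],"dr": [0,0,0]},
    {"travel": [-80,0,0],"dr": [0,0,0]},
    {"travel": [-80,0,0],"dr": [0,0,0]},
    {"travel": [-80,0,0],"dr": [0,0,0]}
  ]
}}

```text
clock: 6.9
tcp_pos: [0.5295, 0.216, 0.1041]
orientation: [1.038, 1.308, -1.037]
contact_force: [0.3, -0.4, -1.1]
grip_width: 0.0099
```

```bash
python3 - <<'E'
from h import *
o=bot.get_obs();print({k:np.round(o[k],4) for k in("clock","tcp_pos","contact_force","moment","grip_width")},mv([.450,-.147,.11],.2459))
E
```

```text
{'clock': np.float64(6.9), 'tcp_pos': array([0.5295, 0.216 , 0.1041]), 'contact_force': array([ 0.2986, -0.3671, -1.08  ]), 'moment': array([-0.0148,  0.0069,  0.0198]), 'grip_width': np.float64(0.0099)} (array([  -6. , -160.4,  335.2]), array([-0.0153,  0.0004, -0.0011]))
```

Call:
{"op": "drive_tool", "data": {
  "rows": [
    {"travel": [-6,-12,25],"dr": [0,0,0]},
    {"travel": [-6,-28,60],"dr": [0,0,0]},
    {"travel": [-6,-46,97],"dr": [0,0,0]},
    {"travel": [-6,-64,134],"dr": [0,0,0]},
    {"travel": [-6,-82,171],"dr": [-0.015,0,0]}
  ]
}}

```text
clock: 7.4
tcp_pos: [0.4868, 0.0293, 0.1082]
orientation: [1.025, 1.318, -1.028]
contact_force: [0.5, -1.2, -0.7]
grip_width: 0.0095
```

Call:
{"op": "drive_tool", "data": {
  "rows": [
    {"travel": [0,-18,37],"dr": [0,0,0]},
    {"travel": [0,-36,74],"dr": [0,0,0]},
    {"travel": [0,-54,111],"dr": [0,0,0]},
    {"travel": [0,-70,144],"dr": [0,0,0]},
    {"travel": [0,-78,164],"dr": [0,0,0]}
  ]
}}

```text
clock: 7.9
tcp_pos: [0.4504, -0.1501, 0.1081]
orientation: [1.028, 1.317, -1.031]
contact_force: [0.6, 1.2, -1.0]
grip_width: 0.0097
```

Call:
{"op": "drive_tool", "data": {
  "rows": [
    {"travel": [0,0,0],"dr": [0,0,0]},
    {"travel": [0,0,0],"dr": [0,0,0]},
    {"travel": [0,0,0],"dr": [0,0,0]}
  ]
}}

```text
clock: 8.2
tcp_pos: [0.4526, -0.1455, 0.109]
orientation: [1.025, 1.318, -1.025]
contact_force: [0.1, -1.1, -0.1]
grip_width: 0.0096
```

```bash
python3 - <<'E'
from h import *
p,M=wcap(); save("w5",p["image"]); np.savez("w5",K=p["K"],M=M,im=p["image"])
o=bot.get_obs();print({k:np.round(o[k],4) for k in("clock","tcp_pos","contact_force","moment","grip_width")},mv([.450,-.147,.0465],.2459))
E
```

```text
{'clock': np.float64(8.25), 'tcp_pos': array([ 0.4528, -0.1455,  0.1092]), 'contact_force': array([ 0.0168,  0.5839, -0.6656]), 'moment': array([ 0.0276, -0.0336,  0.0157]), 'grip_width': np.float64(0.0099)} (array([62.7, -3.1,  0.8]), array([ 0.0024, -0.001 ,  0.0005]))
```

View pics/w5.png

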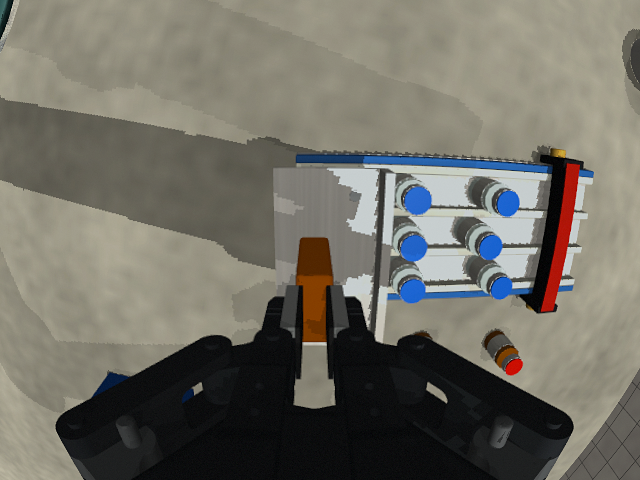

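The pusher is held square and hangs behind the rear vials. Blade edge is at columns ~385–395 (top) and the caps are at 405–415. I'll check blade yaw against the rails in this same picture.

```bash
python3 - <<'E'
from h import *
d=np.load("w5.npz"); im=d["im"]; M=d["M"]; p=dict(K=d["K"])
o=bot.get_obs(); R=Ro.from_rotvec(o["orientation"]); zt=o["tcp_pos"][2]-.002
# blade front edge: search right edge near expected
P=[]
gray=cv2.cvtColor(im,cv2.COLOR_RGB2GRAY).astype(float)
tp=lambda rc,z:(R.inv().apply(wz(p,M,rc,z)-o["tcp_pos"])*1000)
a=np.array([tp((172,396),zt),tp((335,384),zt)]); print(a.round(1),"yaw blade rel tool(ccw+)",np.arctan2(a[0,1]-a[1,1],-(a[0,2]-a[1,2])))
hsv=cv2.cvtColor(im,cv2.COLOR_RGB2HSV); m=(hsv[...,0]>100)&(hsv[...,0]<125)&(hsv[...,1]>130)
Q=np.array([wz(p,M,(148+np.where(m[148:175,c])[0].min()-.5,c),.022)[:2] for c in range(300,530) if m[148:175,c].any()])
for _ in range(4):
    k=np.polyfit(Q[:,0],Q[:,1],1); e=Q[:,1]-np.polyval(k,Q[:,0]); Q=Q[abs(e)<max(1.5*e.std(),.0008)]
y=.2459;n=np.array([-np.sin(y),np.cos(y)]);u=np.array([n[1],-n[0]])
print("rail yaw",np.arctan(k[0]),len(Q),"n",Q.mean(0)@n, "tool yaw",np.arctan2(*R.apply([0,1,0])[1::-1]))
for c in((200,417),(244,412),(290,412),(203,506),(244,488),(288,500)): X=wz(p,M,c,.0595)[:2]; print("cap",X@u,X@n)
X=o["tcp_pos"][:2]; print("tcp",X@u,X@n)
save("bl",cv2.resize(im[150:350,340:440],None,fx=5,fy=3,interpolation=cv2.INTER_NEAREST))
E
```

```text
[[  2.   40.2 -52.4]
 [  1.9  39.9  40.1]] yaw blade rel tool(ccw+) 0.003171313133791851
rail yaw 0.2478615439266191 230 n -0.1975161931844181 tool yaw 0.24832146989119203
cap 0.4693829009187563 -0.22243674482037656
cap 0.4682512670359932 -0.25208228376487474
cap 0.4714770562607416 -0.2857065940430163
cap 0.5351165416153357 -0.22276828485606537
cap 0.5247903157471099 -0.25230165139745697
cap 0.5412959007959643 -0.28674551243594526
tcp 0.4037978277583095 -0.2513432584719349
```

View pics/bl.png

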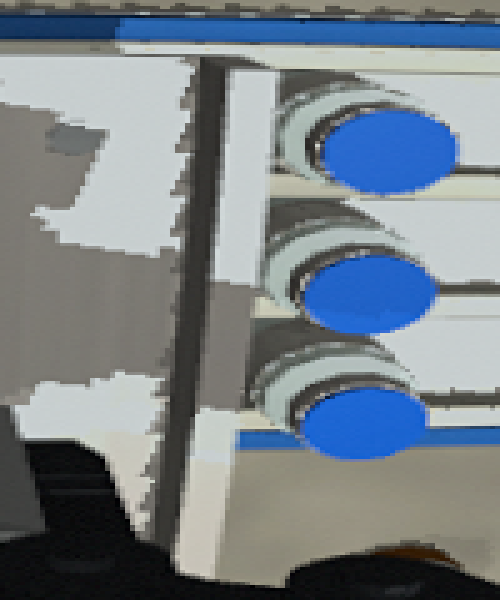

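Call:
{"op": "drive_tool", "data": {
  "rows": [
    {"travel": [20,-5,0],"dr": [0,0,0]},
    {"travel": [40,-5,0],"dr": [0,0,0]},
    {"travel": [55,-5,0],"dr": [0,0,0]},
    {"travel": [63,-5,0],"dr": [0,0,0]},
    {"travel": [63,-5,0],"dr": [0,0,0]}
  ]
}}

```text
clock: 8.75
tcp_pos: [0.4475, -0.1471, 0.0457]
orientation: [1.025, 1.318, -1.025]
contact_force: [0.9, -0.4, -0.0]
grip_width: 0.0097
```

Call:
{"op": "drive_tool", "data": {
  "rows": [
    {"travel": [0,0,0],"dr": [0,0,0]},
    {"travel": [0,0,0],"dr": [0,0,0]},
    {"travel": [0,0,0],"dr": [0,0,0]},
    {"travel": [0,0,0],"dr": [0,0,0]},
    {"travel": [0,0,0],"dr": [0,0,0]}
  ]
}}

```text
clock: 9.25
tcp_pos: [0.4482, -0.1485, 0.0469]
orientation: [1.026, 1.315, -1.026]
contact_force: [0.0, 0.1, -1.5]
grip_width: 0.0096
```

```bash
cat >> h.py <<'E'
Y=.2465; U=np.array([np.cos(Y),np.sin(Y),0]); N=np.array([-U[1],U[0],0])
def st():
    o=bot.get_obs(); R=Ro.from_rotvec(o["orientation"]); X=o["tcp_pos"]; F=np.array(o["contact_force"]); m=np.array(o["moment"])
    print("t %.2f u %.4f n %.4f z %.4f yaw %.4f tilt %s Fu %.2f Fn %.2f Fz %.2f Mu %.3f Mn %.3f Mz %.3f w %.4f"%(o["clock"],X@U,X@N,X[2],np.arctan2(*R.apply([0,1,0])[1::-1]),R.apply([1,0,0])[:2].round(4),F@U,F@N,F[2],m@U,m@N,m[2],o["grip_width"]))
E
python3 -c "from h import *; st()"
```

```text
t 9.25 u 0.3984 n -0.2533 z 0.0469 yaw 0.2457 tilt [ 0.0006 -0.0003] Fu 0.04 Fn 0.12 Fz -1.47 Mu 0.012 Mn -0.020 Mz 0.028 w 0.0096
```

Call:
{"op": "drive_tool", "data": {
  "rows": [
    {"travel": [0,2,0],"dr": [0,0,0]},
    {"travel": [0,5,0],"dr": [0,0,0]},
    {"travel": [0,8,0],"dr": [0,0,0]},
    {"travel": [0,11,0],"dr": [0,0,0]},
    {"travel": [0,14,0],"dr": [0,0,0]}
  ]
}}

```text
clock: 9.75
tcp_pos: [0.462, -0.1447, 0.0466]
orientation: [1.026, 1.316, -1.026]
contact_force: [-0.2, 1.1, -0.7]
grip_width: 0.0096
```

Call:
{"op": "drive_tool", "data": {
  "rows": [
    {"travel": [0,3,0],"dr": [0,0,0]},
    {"travel": [0,6,0],"dr": [0,0,0]},
    {"travel": [0,9,0],"dr": [0,0,0]},
    {"travel": [0,12,0],"dr": [0,0,0]},
    {"travel": [0,15,0],"dr": [0,0,0]}
  ]
}}

```text
clock: 10.25
tcp_pos: [0.4761, -0.1413, 0.0465]
orientation: [1.026, 1.316, -1.027]
contact_force: [-1.6, 0.2, 0.7]
grip_width: 0.0098
```

Call:
{"op": "drive_tool", "data": {
  "rows": [
    {"travel": [0,3,0],"dr": [0,0,0]},
    {"travel": [0,6,0],"dr": [0,0,0]},
    {"travel": [0,9,0],"dr": [0,0,0]},
    {"travel": [0,12,0],"dr": [0,0,0]},
    {"travel": [0,15,0],"dr": [0,0,0]}
  ]
}}

```text
clock: 10.75
tcp_pos: [0.491, -0.1375, 0.0466]
orientation: [1.026, 1.316, -1.026]
contact_force: [-1.0, -0.9, -0.6]
grip_width: 0.0098
```

Call:
{"op": "drive_tool", "data": {
  "rows": [
    {"travel": [0,3,0],"dr": [0,0,0]},
    {"travel": [0,6,0],"dr": [0,0,0]},
    {"travel": [0,9,0],"dr": [0,0,0]},
    {"travel": [0,12,0],"dr": [0,0,0]},
    {"travel": [0,15,0],"dr": [0,0,0]}
  ]
}}

```text
clock: 11.25
tcp_pos: [0.5053, -0.1339, 0.0465]
orientation: [1.026, 1.316, -1.026]
contact_force: [-0.9, -0.1, -1.7]
grip_width: 0.01
```

```bash
python3 -c "from h import *; st()"
```

```text
t 11.25 u 0.4574 n -0.2532 z 0.0465 yaw 0.2458 tilt [-0.0004 -0.0001] Fu -0.84 Fn 0.16 Fz -1.73 Mu -0.049 Mn 0.367 Mz -0.060 w 0.0100
```

Call:
{"op": "drive_tool", "data": {
  "rows": [
    {"travel": [0,3,0],"dr": [0,0,0]},
    {"travel": [0,6,0],"dr": [0,0,0]},
    {"travel": [0,9,0],"dr": [0,0,0]},
    {"travel": [0,12,0],"dr": [0,0,0]},
    {"travel": [0,15,0],"dr": [0,0,0]}
  ]
}}

```text
clock: 11.75
tcp_pos: [0.5196, -0.1303, 0.0465]
orientation: [1.026, 1.316, -1.027]
contact_force: [-3.8, -0.3, 0.2]
grip_width: 0.0099
```

Call:
{"op": "drive_tool", "data": {
  "rows": [
    {"travel": [0,3,0],"dr": [0,0,0]},
    {"travel": [0,6,0],"dr": [0,0,0]},
    {"travel": [0,9,0],"dr": [0,0,0]},
    {"travel": [0,12,0],"dr": [0,0,0]},
    {"travel": [0,15,0],"dr": [0,0,0]}
  ]
}}

```text
clock: 12.25
tcp_pos: [0.5346, -0.1265, 0.0466]
orientation: [1.026, 1.315, -1.026]
contact_force: [-2.0, -0.9, -0.4]
grip_width: 0.0096
```

Call:
{"op": "drive_tool", "data": {
  "rows": [
    {"travel": [0,1,0],"dr": [0,0,0]},
    {"travel": [0,2,0],"dr": [0,0,0]},
    {"travel": [0,3,0],"dr": [0,0,0]},
    {"travel": [0,4,0],"dr": [0,0,0]},
    {"travel": [0,5,0],"dr": [0,0,0]}
  ]
}}

```text
clock: 12.75
tcp_pos: [0.5392, -0.1254, 0.0466]
orientation: [1.026, 1.315, -1.026]
contact_force: [-2.7, -0.0, -0.0]
grip_width: 0.0096
```

```bash
python3 -c "
from h import *; p,M=wcap(); save('w6',p['image']); st()"
```

```text
t 12.80 u 0.4925 n -0.2532 z 0.0466 yaw 0.2459 tilt [0.0002 0.    ] Fu -2.03 Fn 0.09 Fz 0.74 Mu -0.034 Mn 0.488 Mz -0.040 w 0.0095
```

View pics/w6.png

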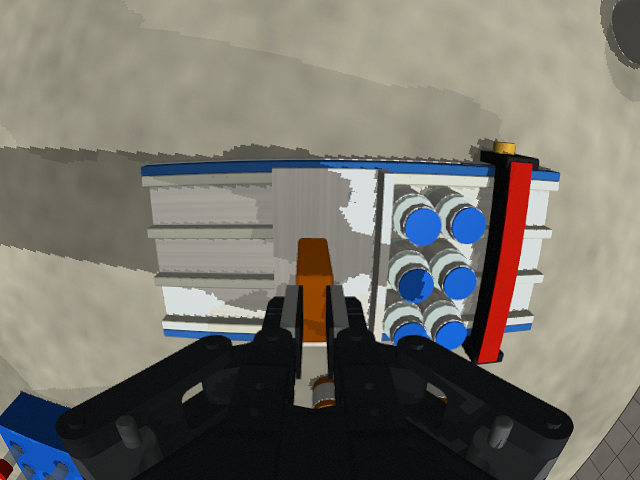

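All three rows are closed up in pairs and upright. The stop (column ~490) is still about 12 mm beyond the front vials, so I continue slowly.

Call:
{"op": "drive_tool", "data": {
  "rows": [
    {"travel": [0,1,0],"dr": [0,0,0]},
    {"travel": [0,2,0],"dr": [0,0,0]},
    {"travel": [0,3.5,0],"dr": [0,0,0]},
    {"travel": [0,5,0],"dr": [0,0,0]},
    {"travel": [0,6,0],"dr": [0,0,0]}
  ]
}}

```text
clock: 13.3
tcp_pos: [0.5453, -0.1239, 0.0466]
orientation: [1.026, 1.315, -1.026]
contact_force: [-3.1, -0.6, -0.5]
grip_width: 0.0095
```

Call:
{"op": "drive_tool", "data": {
  "rows": [
    {"travel": [0,0.5,0],"dr": [0,0,0]},
    {"travel": [0,1,0],"dr": [0,0,0]},
    {"travel": [0,1.5,0],"dr": [0,0,0]},
    {"travel": [0,2,0],"dr": [0,0,0]},
    {"travel": [0,2.5,0],"dr": [0,0,0]}
  ]
}}

```text
clock: 13.8
tcp_pos: [0.5476, -0.1233, 0.0466]
orientation: [1.026, 1.315, -1.026]
contact_force: [-2.2, -0.1, -0.5]
grip_width: 0.0098
```

```bash
python3 -c "
from h import *; st()"
```

```text
t 13.80 u 0.5009 n -0.2532 z 0.0466 yaw 0.2460 tilt [0.0002 0.    ] Fu -2.17 Fn 0.41 Fz -0.47 Mu -0.070 Mn 0.501 Mz -0.022 w 0.0098
```

Call:
{"op": "drive_tool", "data": {
  "rows": [
    {"travel": [0,0.5,0],"dr": [0,0,0]},
    {"travel": [0,1,0],"dr": [0,0,0]},
    {"travel": [0,1.5,0],"dr": [0,0,0]},
    {"travel": [0,2,0],"dr": [0,0,0]},
    {"travel": [0,2.5,0],"dr": [0,0,0]}
  ]
}}

```text
clock: 14.3
tcp_pos: [0.5499, -0.1227, 0.0466]
orientation: [1.026, 1.315, -1.026]
contact_force: [-1.6, -0.2, 0.4]
grip_width: 0.0095
```

Call:
{"op": "drive_tool", "data": {
  "rows": [
    {"travel": [0,0.4,0],"dr": [0,0,0]},
    {"travel": [0,0.8,0],"dr": [0,0,0]},
    {"travel": [0,1.2,0],"dr": [0,0,0]}
  ]
}}

```text
clock: 14.6
tcp_pos: [0.5511, -0.1224, 0.0466]
orientation: [1.026, 1.316, -1.026]
contact_force: [-2.0, -0.7, -0.5]
grip_width: 0.0097
```

```bash
python3 -c "
from h import *; st()"
```

```text
t 14.60 u 0.5045 n -0.2532 z 0.0466 yaw 0.2459 tilt [ 0. -0.] Fu -2.07 Fn -0.20 Fz -0.46 Mu -0.047 Mn 0.396 Mz -0.052 w 0.0097
```

Call:
{"op": "drive_tool", "data": {
  "rows": [
    {"travel": [0,0.3,0],"dr": [0,0,0]},
    {"travel": [0,0.6,0],"dr": [0,0,0]},
    {"travel": [0,0.9,0],"dr": [0,0,0]}
  ]
}}

```text
clock: 14.9
tcp_pos: [0.5519, -0.1222, 0.0466]
orientation: [1.026, 1.316, -1.026]
contact_force: [-2.2, -0.4, -0.9]
grip_width: 0.0097
```

Call:
{"op": "drive_tool", "data": {
  "rows": [
    {"travel": [0,0.3,0],"dr": [0,0,0]},
    {"travel": [0,0.6,0],"dr": [0,0,0]},
    {"travel": [0,0.9,0],"dr": [0,0,0]}
  ]
}}

```text
clock: 15.2
tcp_pos: [0.5528, -0.122, 0.0466]
orientation: [1.026, 1.316, -1.026]
contact_force: [-1.5, -0.9, -1.3]
grip_width: 0.0099
```

Call:
{"op": "drive_tool", "data": {
  "rows": [
    {"travel": [0,0.3,0],"dr": [0,0,0]},
    {"travel": [0,0.6,0],"dr": [0,0,0]}
  ]
}}

```text
clock: 15.4
tcp_pos: [0.5534, -0.1218, 0.0466]
orientation: [1.026, 1.316, -1.026]
contact_force: [-1.4, -0.3, -0.9]
grip_width: 0.0093
```

```bash
python3 -c "
from h import *; st()"
```

```text
t 15.40 u 0.5069 n -0.2532 z 0.0466 yaw 0.2459 tilt [-0. -0.] Fu -1.41 Fn 0.02 Fz -0.93 Mu -0.059 Mn 0.418 Mz 0.055 w 0.0093
```

Call:
{"op": "drive_tool", "data": {
  "rows": [
    {"travel": [0,0.3,0],"dr": [0,0,0]},
    {"travel": [0,0.6,0],"dr": [0,0,0]}
  ]
}}

```text
clock: 15.6
tcp_pos: [0.5539, -0.1217, 0.0466]
orientation: [1.026, 1.316, -1.026]
contact_force: [-1.5, -1.2, -1.1]
grip_width: 0.0098
```

Call:
{"op": "drive_tool", "data": {
  "rows": [
    {"travel": [0,0.3,0],"dr": [0,0,0]},
    {"travel": [0,0.6,0],"dr": [0,0,0]}
  ]
}}

```text
clock: 15.8
tcp_pos: [0.5545, -0.1215, 0.0466]
orientation: [1.026, 1.316, -1.026]
contact_force: [-1.6, -0.5, 0.6]
grip_width: 0.01
```

```bash
python3 -c "
from h import *; st()"
```

```text
t 15.80 u 0.5081 n -0.2532 z 0.0466 yaw 0.2459 tilt [-0.  0.] Fu -1.67 Fn -0.08 Fz 0.56 Mu -0.040 Mn 0.399 Mz 0.011 w 0.0100
```

Call:
{"op": "drive_tool", "data": {
  "rows": [
    {"travel": [0,0.3,0],"dr": [0,0,0]},
    {"travel": [0,0.6,0],"dr": [0,0,0]}
  ]
}}

```text
clock: 16.0
tcp_pos: [0.5551, -0.1214, 0.0466]
orientation: [1.026, 1.316, -1.026]
contact_force: [-1.3, -0.5, 0.2]
grip_width: 0.0097
```

Call:
{"op": "drive_tool", "data": {
  "rows": [
    {"travel": [0,0.3,0],"dr": [0,0,0]},
    {"travel": [0,0.6,0],"dr": [0,0,0]}
  ]
}}

```text
clock: 16.2
tcp_pos: [0.5557, -0.1213, 0.0466]
orientation: [1.026, 1.316, -1.026]
contact_force: [-1.3, 0.2, -1.3]
grip_width: 0.0096
```

```bash
python3 -c "
from h import *; st()"
```

```text
t 16.20 u 0.5093 n -0.2532 z 0.0466 yaw 0.2459 tilt [-0.     -0.0001] Fu -1.22 Fn 0.55 Fz -1.31 Mu -0.056 Mn 0.400 Mz -0.046 w 0.0096
```

Call:
{"op": "drive_tool", "data": {
  "rows": [
    {"travel": [0,0.3,0],"dr": [0,0,0]},
    {"travel": [0,0.6,0],"dr": [0,0,0]}
  ]
}}

```text
clock: 16.4
tcp_pos: [0.5563, -0.1211, 0.0466]
orientation: [1.026, 1.316, -1.026]
contact_force: [-2.6, 0.3, -0.8]
grip_width: 0.0095
```

Call:
{"op": "drive_tool", "data": {
  "rows": [
    {"travel": [0,0.3,0],"dr": [0,0,0]},
    {"travel": [0,0.6,0],"dr": [0,0,0]}
  ]
}}

```text
clock: 16.6
tcp_pos: [0.5565, -0.1211, 0.0466]
orientation: [1.026, 1.316, -1.027]
contact_force: [-2.9, -0.9, 0.6]
grip_width: 0.0099
```

```bash
python3 -c "
from h import *; st()"
```

```text
t 16.60 u 0.5102 n -0.2532 z 0.0466 yaw 0.2458 tilt [-0.0007 -0.0002] Fu -2.98 Fn -0.16 Fz 0.56 Mu -0.046 Mn 0.771 Mz -0.020 w 0.0099
```

Call:
{"op": "drive_tool", "data": {
  "rows": [
    {"travel": [0,0.3,0],"dr": [0,0,0]},
    {"travel": [0,0.3,0],"dr": [0,0,0]}
  ]
}}

```text
clock: 16.8
tcp_pos: [0.5567, -0.1211, 0.0465]
orientation: [1.026, 1.316, -1.027]
contact_force: [-3.3, -1.3, 1.5]
grip_width: 0.0099
```

```bash
python3 -c "
from h import *; st()"
```

```text
t 16.80 u 0.5103 n -0.2533 z 0.0465 yaw 0.2458 tilt [-0.001  -0.0003] Fu -3.53 Fn -0.42 Fz 1.51 Mu -0.089 Mn 0.883 Mz 0.006 w 0.0099
```

Call:
{"op": "drive_tool", "data": {
  "rows": [
    {"travel": [0,0.3,0],"dr": [0,0,0]},
    {"travel": [0,0.5,0],"dr": [0,0,0]},
    {"travel": [0,0.5,0],"dr": [0,0,0]}
  ]
}}

```text
clock: 17.1
tcp_pos: [0.5571, -0.1211, 0.0466]
orientation: [1.026, 1.316, -1.027]
contact_force: [-5.0, -1.0, 3.2]
grip_width: 0.0099
```

```bash
python3 -c "
from h import *; st()
for i in range(3): bot.capture('wrist'); st()"
```

```text
t 17.10 u 0.5107 n -0.2534 z 0.0466 yaw 0.2457 tilt [-0.001  -0.0005] Fu -5.10 Fn 0.30 Fz 3.18 Mu -0.084 Mn 1.214 Mz 0.018 w 0.0099
t 17.15 u 0.5107 n -0.2534 z 0.0465 yaw 0.2457 tilt [-0.0011 -0.0004] Fu -4.90 Fn -1.00 Fz 2.14 Mu -0.070 Mn 1.243 Mz 0.022 w 0.0101
t 17.20 u 0.5107 n -0.2533 z 0.0465 yaw 0.2457 tilt [-0.0011 -0.0004] Fu -5.26 Fn -0.04 Fz 1.86 Mu -0.080 Mn 1.245 Mz -0.012 w 0.0097
t 17.25 u 0.5107 n -0.2534 z 0.0465 yaw 0.2457 tilt [-0.0011 -0.0004] Fu -5.08 Fn -0.59 Fz 2.53 Mu -0.066 Mn 1.277 Mz 0.047 w 0.0096
```

Call:
{"op": "drive_tool", "data": {
  "rows": [
    {"travel": [0,0.3,0],"dr": [0,0,0]},
    {"travel": [0,0.6,0],"dr": [0,0,0]},
    {"travel": [0,0.9,0],"dr": [0,0,0]},
    {"travel": [0,0.9,0],"dr": [0,0,0]}
  ]
}}

```text
clock: 17.65
tcp_pos: [0.5573, -0.1211, 0.0465]
orientation: [1.025, 1.317, -1.028]
contact_force: [-5.8, -2.0, 2.8]
grip_width: 0.0096
```

```bash
python3 -c "
from h import *; st()
for i in range(3): bot.capture('wrist'); st()"
```

```text
t 17.65 u 0.5109 n -0.2535 z 0.0465 yaw 0.2455 tilt [-0.0024 -0.0008] Fu -6.11 Fn -0.52 Fz 2.83 Mu -0.077 Mn 1.522 Mz 0.046 w 0.0096
t 17.70 u 0.5109 n -0.2535 z 0.0465 yaw 0.2455 tilt [-0.0024 -0.0008] Fu -5.43 Fn -0.95 Fz 3.44 Mu -0.068 Mn 1.571 Mz 0.014 w 0.0100
t 17.75 u 0.5109 n -0.2534 z 0.0465 yaw 0.2455 tilt [-0.0024 -0.0008] Fu -6.54 Fn -0.13 Fz 3.43 Mu -0.070 Mn 1.546 Mz 0.003 w 0.0103
t 17.80 u 0.5109 n -0.2535 z 0.0465 yaw 0.2455 tilt [-0.0024 -0.0008] Fu -6.39 Fn -0.11 Fz 3.82 Mu -0.082 Mn 1.558 Mz 0.033 w 0.0099
```

Call:
{"op": "drive_tool", "data": {
  "rows": [
    {"travel": [0,0.4,0],"dr": [0,0,0]},
    {"travel": [0,0.8,0],"dr": [0,0,0]},
    {"travel": [0,1.2,0],"dr": [0,0,0]},
    {"travel": [0,1.2,0],"dr": [0,0,0]}
  ]
}}

```text
clock: 18.2
tcp_pos: [0.5577, -0.1211, 0.0464]
orientation: [1.024, 1.318, -1.03]
contact_force: [-8.0, -2.4, 5.4]
grip_width: 0.0097
```

```bash
python3 -c "
from h import *; st()
for i in range(3): bot.capture('wrist'); st()"
```

```text
t 18.20 u 0.5113 n -0.2535 z 0.0464 yaw 0.2453 tilt [-0.0041 -0.0012] Fu -8.33 Fn -0.39 Fz 5.42 Mu -0.067 Mn 2.002 Mz -0.005 w 0.0097
t 18.25 u 0.5112 n -0.2535 z 0.0464 yaw 0.2453 tilt [-0.0041 -0.0011] Fu -8.97 Fn -0.41 Fz 6.44 Mu -0.077 Mn 2.095 Mz 0.003 w 0.0099
t 18.30 u 0.5112 n -0.2535 z 0.0464 yaw 0.2454 tilt [-0.0041 -0.0012] Fu -8.97 Fn -0.75 Fz 4.43 Mu -0.126 Mn 2.079 Mz 0.063 w 0.0097
t 18.35 u 0.5112 n -0.2535 z 0.0464 yaw 0.2453 tilt [-0.0041 -0.0011] Fu -8.93 Fn -0.64 Fz 5.01 Mu -0.102 Mn 2.020 Mz -0.012 w 0.0097
```

Call:
{"op": "drive_tool", "data": {
  "rows": [
    {"travel": [0,0.4,0],"dr": [0,0,0]},
    {"travel": [0,0.8,0],"dr": [0,0,0]},
    {"travel": [0,1.2,0],"dr": [0,0,0]},
    {"travel": [0,1.3,0],"dr": [0,0,0]},
    {"travel": [0,1.3,0],"dr": [0,0,0]}
  ]
}}

```text
clock: 18.85
tcp_pos: [0.5579, -0.1211, 0.0463]
orientation: [1.023, 1.319, -1.032]
contact_force: [-10.7, -3.7, 7.2]
grip_width: 0.0099
```

```bash
python3 -c "
from h import *; st()
for i in range(4): bot.capture('wrist'); st()"
```

```text
t 18.85 u 0.5115 n -0.2536 z 0.0463 yaw 0.2451 tilt [-0.0061 -0.0016] Fu -11.33 Fn -1.01 Fz 7.23 Mu -0.089 Mn 2.520 Mz 0.013 w 0.0099
t 18.90 u 0.5115 n -0.2536 z 0.0463 yaw 0.2451 tilt [-0.006  -0.0016] Fu -10.51 Fn -0.68 Fz 7.36 Mu -0.084 Mn 2.530 Mz 0.021 w 0.0097
t 18.95 u 0.5116 n -0.2536 z 0.0463 yaw 0.2451 tilt [-0.006  -0.0016] Fu -10.31 Fn -0.08 Fz 6.78 Mu -0.053 Mn 2.519 Mz 0.021 w 0.0099
t 19.00 u 0.5115 n -0.2536 z 0.0463 yaw 0.2451 tilt [-0.0061 -0.0016] Fu -11.15 Fn -1.39 Fz 7.18 Mu -0.028 Mn 2.520 Mz -0.004 w 0.0096
t 19.05 u 0.5115 n -0.2536 z 0.0463 yaw 0.2450 tilt [-0.0061 -0.0016] Fu -10.19 Fn -0.74 Fz 7.24 Mu -0.040 Mn 2.491 Mz 0.004 w 0.0096
```

Call:
{"op": "drive_tool", "data": {
  "rows": [
    {"travel": [0,0.4,0],"dr": [0,0,0]},
    {"travel": [0,0.8,0],"dr": [0,0,0]},
    {"travel": [0,1.1,0],"dr": [0,0,0]},
    {"travel": [0,1.1,0],"dr": [0,0,0]},
    {"travel": [0,1.1,0],"dr": [0,0,0]}
  ]
}}

```text
clock: 19.55
tcp_pos: [0.5581, -0.1211, 0.0463]
orientation: [1.022, 1.32, -1.033]
contact_force: [-13.0, -3.0, 8.2]
grip_width: 0.0096
```

```bash
python3 -c "
from h import *; st()
for i in range(8): bot.capture('wrist'); st()"
```

```text
t 19.55 u 0.5117 n -0.2536 z 0.0463 yaw 0.2449 tilt [-0.008 -0.002] Fu -13.33 Fn 0.23 Fz 8.24 Mu 0.022 Mn 3.008 Mz 0.025 w 0.0096
t 19.60 u 0.5117 n -0.2536 z 0.0462 yaw 0.2449 tilt [-0.008 -0.002] Fu -13.03 Fn -0.14 Fz 9.08 Mu -0.021 Mn 3.087 Mz 0.035 w 0.0097
t 19.65 u 0.5117 n -0.2536 z 0.0463 yaw 0.2448 tilt [-0.0079 -0.002 ] Fu -13.26 Fn -0.06 Fz 8.75 Mu -0.004 Mn 3.105 Mz 0.005 w 0.0097
t 19.70 u 0.5117 n -0.2536 z 0.0463 yaw 0.2449 tilt [-0.0079 -0.002 ] Fu -13.18 Fn 0.14 Fz 8.12 Mu 0.045 Mn 3.114 Mz 0.036 w 0.0095
t 19.75 u 0.5116 n -0.2536 z 0.0462 yaw 0.2448 tilt [-0.008 -0.002] Fu -12.31 Fn -0.95 Fz 7.93 Mu 0.017 Mn 3.043 Mz 0.057 w 0.0098
t 19.80 u 0.5117 n -0.2536 z 0.0463 yaw 0.2449 tilt [-0.0079 -0.002 ] Fu -12.41 Fn -0.20 Fz 8.64 Mu 0.029 Mn 3.104 Mz 0.015 w 0.0100
t 19.85 u 0.5117 n -0.2535 z 0.0462 yaw 0.2449 tilt [-0.008 -0.002] Fu -13.71 Fn 0.23 Fz 8.99 Mu 0.022 Mn 3.043 Mz 0.061 w 0.0097
t 19.90 u 0.5117 n -0.2536 z 0.0462 yaw 0.2448 tilt [-0.008 -0.002] Fu -12.99 Fn 0.01 Fz 8.65 Mu 0.067 Mn 3.081 Mz -0.012 w 0.0102
t 19.95 u 0.5117 n -0.2536 z 0.0463 yaw 0.2449 tilt [-0.0079 -0.002 ] Fu -13.54 Fn 0.22 Fz 9.13 Mu 0.044 Mn 3.103 Mz 0.071 w 0.0099
```

Call:
{"op": "drive_tool", "data": {
  "rows": [
    {"travel": [-0.3,0,0],"dr": [0,0,0]},
    {"travel": [-0.7,0,0],"dr": [0,0,0]},
    {"travel": [-1,0,0],"dr": [0,0,0]},
    {"travel": [-1,0,0],"dr": [0,0,0]}
  ]
}}

```text
clock: 20.35
tcp_pos: [0.5586, -0.1209, 0.047]
orientation: [1.023, 1.32, -1.032]
contact_force: [-10.6, -2.5, 6.3]
grip_width: 0.0096
```

```bash
python3 -c "
from h import *; st()
for i in range(8): bot.capture('wrist'); st()"
```

```text
t 20.35 u 0.5122 n -0.2535 z 0.0470 yaw 0.2450 tilt [-0.0068 -0.0016] Fu -10.86 Fn 0.20 Fz 6.29 Mu -0.111 Mn 2.598 Mz -0.016 w 0.0096
t 20.40 u 0.5122 n -0.2535 z 0.0470 yaw 0.2450 tilt [-0.0068 -0.0016] Fu -11.10 Fn -0.37 Fz 5.75 Mu -0.090 Mn 2.653 Mz 0.054 w 0.0096
t 20.45 u 0.5123 n -0.2535 z 0.0470 yaw 0.2450 tilt [-0.0067 -0.0015] Fu -11.10 Fn -0.65 Fz 5.90 Mu -0.063 Mn 2.599 Mz 0.039 w 0.0097
t 20.50 u 0.5123 n -0.2535 z 0.0470 yaw 0.2450 tilt [-0.0068 -0.0016] Fu -11.15 Fn -0.17 Fz 5.32 Mu -0.051 Mn 2.608 Mz 0.021 w 0.0097
t 20.55 u 0.5122 n -0.2535 z 0.0470 yaw 0.2451 tilt [-0.0069 -0.0016] Fu -9.99 Fn -0.36 Fz 5.88 Mu -0.014 Mn 2.649 Mz -0.046 w 0.0098
t 20.60 u 0.5122 n -0.2535 z 0.0470 yaw 0.2450 tilt [-0.0068 -0.0016] Fu -10.51 Fn 0.65 Fz 5.31 Mu -0.093 Mn 2.613 Mz -0.042 w 0.0098
t 20.65 u 0.5123 n -0.2536 z 0.0470 yaw 0.2450 tilt [-0.0068 -0.0016] Fu -10.39 Fn 0.05 Fz 5.80 Mu -0.060 Mn 2.643 Mz -0.003 w 0.0099
t 20.70 u 0.5122 n -0.2535 z 0.0470 yaw 0.2450 tilt [-0.0068 -0.0016] Fu -11.08 Fn -0.39 Fz 6.06 Mu -0.084 Mn 2.547 Mz 0.006 w 0.0099
t 20.75 u 0.5123 n -0.2535 z 0.0470 yaw 0.2451 tilt [-0.0068 -0.0016] Fu -11.52 Fn -0.57 Fz 4.90 Mu -0.044 Mn 2.647 Mz -0.028 w 0.0098
```

Call:
{"op": "drive_tool", "data": {
  "rows": [
    {"travel": [0,0.4,0],"dr": [0,0,0]},
    {"travel": [0,0.8,0],"dr": [0,0,0]},
    {"travel": [0,1.2,0],"dr": [0,0,0]},
    {"travel": [0,1.4,0],"dr": [0,0,0]},
    {"travel": [0,1.4,0],"dr": [0,0,0]}
  ]
}}

```text
clock: 21.25
tcp_pos: [0.5587, -0.1209, 0.047]
orientation: [1.022, 1.321, -1.034]
contact_force: [-13.4, -3.5, 9.8]
grip_width: 0.0094
```

```bash
python3 -c "
from h import *; st()
for i in range(8): bot.capture('wrist'); st()"
```

```text
t 21.25 u 0.5123 n -0.2536 z 0.0470 yaw 0.2448 tilt [-0.0094 -0.0022] Fu -13.83 Fn -0.14 Fz 9.77 Mu 0.041 Mn 3.396 Mz 0.017 w 0.0094
t 21.30 u 0.5123 n -0.2536 z 0.0470 yaw 0.2447 tilt [-0.0094 -0.0022] Fu -15.22 Fn -0.00 Fz 8.89 Mu 0.041 Mn 3.367 Mz -0.025 w 0.0097
t 21.35 u 0.5124 n -0.2536 z 0.0470 yaw 0.2448 tilt [-0.0094 -0.0022] Fu -13.56 Fn 0.18 Fz 8.87 Mu 0.024 Mn 3.366 Mz -0.009 w 0.0099
t 21.40 u 0.5123 n -0.2536 z 0.0470 yaw 0.2447 tilt [-0.0094 -0.0022] Fu -14.40 Fn 0.48 Fz 9.16 Mu 0.028 Mn 3.389 Mz -0.038 w 0.0098
t 21.45 u 0.5124 n -0.2535 z 0.0470 yaw 0.2448 tilt [-0.0094 -0.0022] Fu -14.21 Fn -0.19 Fz 8.86 Mu 0.052 Mn 3.303 Mz 0.052 w 0.0099
t 21.50 u 0.5123 n -0.2536 z 0.0470 yaw 0.2447 tilt [-0.0094 -0.0022] Fu -13.74 Fn -0.77 Fz 8.71 Mu 0.010 Mn 3.304 Mz 0.002 w 0.0097
t 21.55 u 0.5123 n -0.2536 z 0.0470 yaw 0.2447 tilt [-0.0094 -0.0022] Fu -14.95 Fn -0.29 Fz 8.24 Mu 0.057 Mn 3.393 Mz 0.018 w 0.0098
t 21.60 u 0.5124 n -0.2536 z 0.0470 yaw 0.2447 tilt [-0.0094 -0.0022] Fu -14.81 Fn -0.83 Fz 9.17 Mu -0.033 Mn 3.343 Mz 0.002 w 0.0096
t 21.65 u 0.5123 n -0.2536 z 0.0470 yaw 0.2447 tilt [-0.0094 -0.0022] Fu -14.63 Fn -0.16 Fz 8.87 Mu -0.025 Mn 3.367 Mz 0.073 w 0.0098
```

The push holds steady at about 13–14 N gross with yaw moment near zero, so the rows share it evenly. I back off gently.

Call:
{"op": "drive_tool", "data": {
  "rows": [
    {"travel": [0,-2,0],"dr": [0,0,0]},
    {"travel": [0,-4,0],"dr": [0,0,0]},
    {"travel": [0,-6,0],"dr": [0,0,0]},
    {"travel": [0,-9,0],"dr": [0,0,0]},
    {"travel": [0,-13,0],"dr": [0,0,0]}
  ]
}}

```text
clock: 22.15
tcp_pos: [0.5528, -0.1233, 0.0496]
orientation: [1.027, 1.31, -1.024]
contact_force: [-0.4, -0.5, 0.3]
grip_width: 0.0
```

Call:
{"op": "drive_tool", "data": {
  "rows": [
    {"travel": [0,-6,0],"dr": [0,0,0]},
    {"travel": [0,-14,0],"dr": [0,0,0]},
    {"travel": [0,-24,0],"dr": [0,0,0]},
    {"travel": [0,-36,0],"dr": [0,0,0]},
    {"travel": [0,-46,0],"dr": [0,0,0]}
  ]
}}

```text
clock: 22.65
tcp_pos: [0.5047, -0.1339, 0.0473]
orientation: [1.026, 1.316, -1.027]
contact_force: [0.2, -0.2, -0.1]
grip_width: -0.0003
```

Call:
{"op": "drive_tool", "data": {
  "rows": [
    {"travel": [-15,-8,0],"dr": [0,0,0]},
    {"travel": [-35,-12,0],"dr": [0,0,0]},
    {"travel": [-55,-12,0],"dr": [0,0,0]},
    {"travel": [-70,-12,0],"dr": [0,0,0]},
    {"travel": [-70,-12,0],"dr": [0,0,0]}
  ]
}}

```text
clock: 23.15
tcp_pos: [0.4954, -0.1372, 0.1194]
orientation: [1.027, 1.311, -1.025]
contact_force: [-0.5, -0.3, -0.4]
grip_width: 0.0005
```

```bash
python3 - <<'E'
from h import *
p,M=wcap(); st(); save("w7",p["image"]); np.savez("w7",K=p["K"],M=M,im=p["image"])
q=bot.capture("side"); s=bot.capture("scene")
a=cv2.resize(q["image"][215:335,290:450],(800,600))[:]; 
w=p["image"]; canvas=np.zeros((600,800,3),np.uint8); canvas[:480,:640]=w; canvas[480:600,640:800]=q["image"][215:335,290:450]
canvas[480:600,0:320]=cv2.resize(q["image"][225:285,310:470],(320,120)); canvas[480:600,320:640]=cv2.resize(s["image"][180:270,180:420],(320,120))
save("c7",canvas)
o=bot.get_obs(); print(mv([.5299,.2158,.10],.2310))
E
```

```text
t 23.20 u 0.4462 n -0.2536 z 0.1182 yaw 0.2454 tilt [ 0.0018 -0.001 ] Fu 0.18 Fn -0.35 Fz 0.28 Mu 0.001 Mn 0.009 Mz -0.042 w -0.0001
(array([  16.8,  120.9, -333.1]), array([ 0.0147, -0.0003,  0.001 ]))
```

View pics/c7.png

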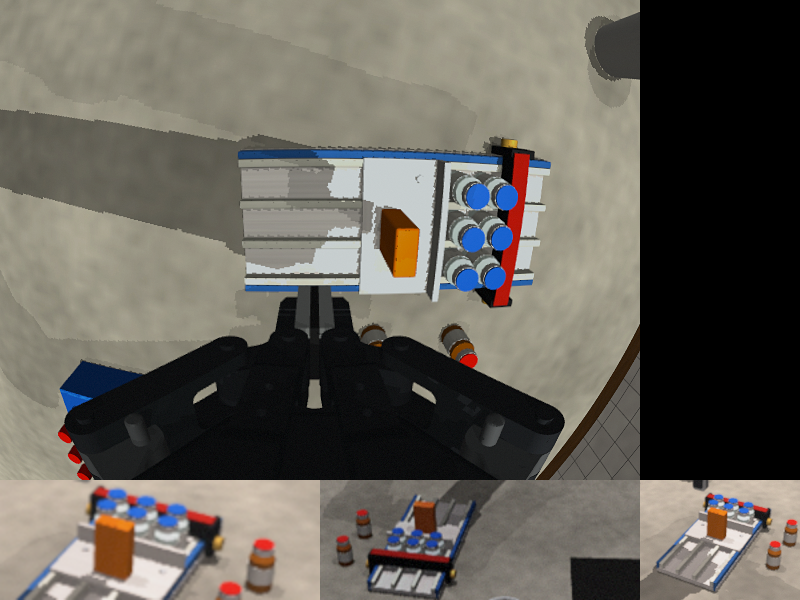

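The vials stand closed up against the stop, but the pusher slipped out of the jaws as I backed off. It now stands upright on the rails just behind the vials, with its grip top at about (245,405). I'll measure it and regrasp.

```bash
python3 - <<'E'
from h import *
d=np.load("w7.npz"); im=d["im"]; M=d["M"]; p=dict(K=d["K"])
hsv=cv2.cvtColor(im,cv2.COLOR_RGB2HSV); u=U[:2]; n=N[:2]
o=(hsv[...,0]>5)&(hsv[...,0]<22)&(hsv[...,1]>170); o[:, :370]=0; o[:200]=0; o[280:]=0
print(np.histogram(hsv[...,2][o],8))
# image corners of top face (light orange), full res view rows/cols
for t in(150,170,190):
    mm=(o&(hsv[...,2]>t)).astype(np.uint8); k,lab,stt,_=cv2.connectedComponentsWithStats(mm); i=1+stt[1:,4].argmax()
    pts=np.argwhere(lab==i).astype(float); W=np.array([wz(p,M,c,.080)[:2] for c in pts]).astype(np.float32); r=cv2.minAreaRect(W*1000)
    print(t,stt[i],r[1],r[2],"u,n",np.array(r[0])/1000@u,np.array(r[0])/1000@n)
for nm,rc,z in(("bladetop",(163,448),.042),("bladebot",(300,437),.042),("flangeTL",(157,364),.025),("flangeBL",(293,360),.025)): X=wz(p,M,rc,z)[:2]; print(nm,X@u,X@n)
for c in((196,478),(239,473),(280,466),(198,505),(238,500),(278,492)): X=wz(p,M,c,.0595)[:2]; print("cap",X@u,X@n)
st(); save("z7",cv2.resize(im[140:310,350:540],(760,600),interpolation=cv2.INTER_CUBIC))
E
```

```text
(array([   3,   20,  679,  310,   24,   34,   39, 1027]), array([  3.   ,  28.625,  54.25 ,  79.875, 105.5  , 131.125, 156.75 ,
       182.375, 208.   ]))
150 [ 393  228   26   49 1071] (15.07458209991455, 32.58130645751953) 13.882028579711914 u,n 0.5054457256488575 -0.2574876217893247
170 [ 394  229   25   48 1045] (14.785285949707031, 31.9526424407959) 13.865981101989746 u,n 0.5055230052985399 -0.2578005683389574
190 [ 394  229   25   48 1003] (14.319211959838867, 31.95265769958496) 13.862909317016602 u,n 0.5056217352377573 -0.25780064452448587
bladetop 0.5433045663431955 -0.20361413931061734
bladebot 0.5456305242133623 -0.3121719190251178
flangeTL 0.4840236786282925 -0.2028477450338543
flangeBL 0.4847860870534077 -0.31245840927349944
cap 0.5613222330815851 -0.22383105615446866
cap 0.5611497619894718 -0.25526113214928337
cap 0.560191217347394 -0.28731595022554934
cap 0.5837277385123062 -0.22460171778331275
cap 0.5838131132471429 -0.25461274160889635
cap 0.5824625051037906 -0.2865441620512292
t 23.30 u 0.4454 n -0.2531 z 0.1168 yaw 0.2457 tilt [-0.0011  0.0001] Fu -0.34 Fn 0.20 Fz -0.90 Mu 0.034 Mn 0.042 Mz 0.003 w 0.0001
```

View pics/z7.png

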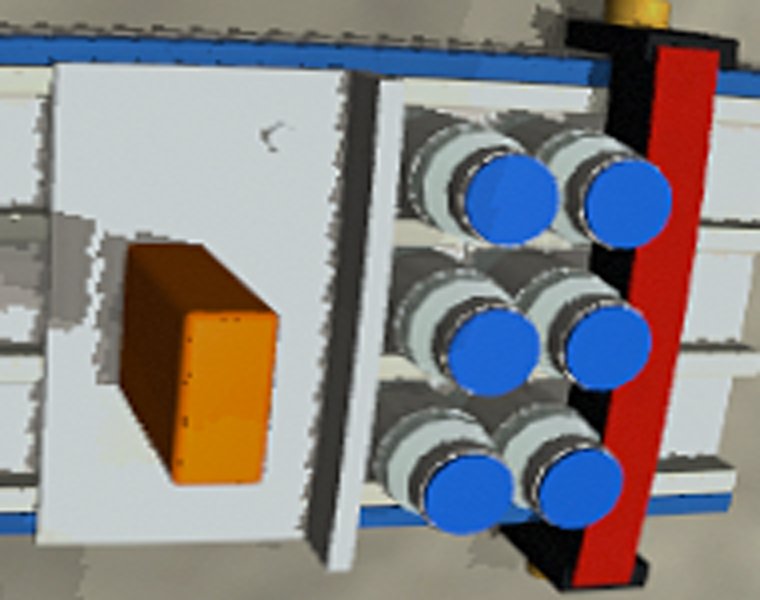

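The vials measure as closed: fronts at u≈0.583, rears at 0.561, with the stop face at ~0.596. The pusher origin is at u=0.5055, n=−0.2577 and it stands upright. I'll regrasp with a narrow opening and more force.

Call:
{"op": "drive_tool", "data": {
  "rows": [
    {"travel": [0,20,4],"dr": [0,0,0]},
    {"travel": [0,45,4],"dr": [0,0,0]},
    {"travel": [0,60,4],"dr": [0,0,0]},
    {"travel": [0,60,4],"dr": [0,0,0]},
    {"travel": [0,60,4],"dr": [0,0,0]}
  ],
  "jaw": 38,
  "newtons": 120
}}

```text
clock: 23.8
tcp_pos: [0.5524, -0.1256, 0.1163]
orientation: [1.025, 1.318, -1.027]
contact_force: [0.1, 0.1, 1.0]
grip_width: 0.038
```

Call:
{"op": "drive_tool", "data": {
  "rows": [
    {"travel": [0,0,0],"dr": [0,0,0]},
    {"travel": [0,0,0],"dr": [0,0,0]},
    {"travel": [0,0,0],"dr": [0,0,0]}
  ]
}}

```text
clock: 24.1
tcp_pos: [0.5531, -0.1263, 0.1176]
orientation: [1.026, 1.315, -1.027]
contact_force: [0.6, -0.8, 0.2]
grip_width: 0.038
```

```bash
python3 - <<'E'
from h import *
st(); p,M=wcap(); hsv=cv2.cvtColor(p["image"],cv2.COLOR_RGB2HSV); o=bot.get_obs(); R=Ro.from_rotvec(o["orientation"])
m=((hsv[...,0]>5)&(hsv[...,0]<22)&(hsv[...,1]>170)&(hsv[...,2]>60)).astype(np.uint8)
k,lab,s,_=cv2.connectedComponentsWithStats(m); 
for i in np.argsort(-s[1:,4])[:3]+1:
    pts=np.argwhere(lab==i); W=np.array([R.inv().apply(wz(p,M,c,.080)-o["tcp_pos"]) for c in pts])*1000
    print(s[i],"tool y",np.percentile(W[:,1],[2,98]),"z",np.percentile(W[:,2],[2,98]))
E
```

```text
t 24.10 u 0.5056 n -0.2575 z 0.1176 yaw 0.2454 tilt [-0.0003 -0.0004] Fu 0.39 Fn -0.87 Fz 0.20 Mu 0.017 Mn -0.014 Mz 0.026 w 0.0380
[ 302  206   26   69 1647] tool y [-7.47101542  7.15852628] z [-26.26785626  15.44960453]
[298 343  27  15 196] tool y [-11.4077541    6.13850383] z [68.85697348 80.04643224]
[437 130  17   9  96] tool y [73.33558074 83.16927144] z [-74.19569178 -69.48102081]
```

Call:
{"op": "drive_tool", "data": {
  "rows": [
    {"travel": [15,0,-1],"dr": [0,0,0]},
    {"travel": [35,0,-1],"dr": [0,0,0]},
    {"travel": [55,0,-1],"dr": [0,0,0]},
    {"travel": [70,0,-1],"dr": [0,0,0]},
    {"travel": [70,0,-1],"dr": [0,0,0]}
  ]
}}

```text
clock: 24.65
tcp_pos: [0.5513, -0.1245, 0.0449]
orientation: [1.025, 1.32, -1.028]
contact_force: [-0.4, -0.5, -0.0]
grip_width: 0.0383
```

```bash
python3 -c "
from h import *; bot.capture('wrist'); st()"
```

```text
t 24.70 u 0.5053 n -0.2556 z 0.0463 yaw 0.2462 tilt [-0.0026  0.0008] Fu -0.77 Fn -0.48 Fz -0.45 Mu -0.006 Mn -0.006 Mz 0.019 w 0.0381
```

Close on the grip.

Call:
{"op": "drive_tool", "data": {
  "rows": [
    {"travel": [0,0,0],"dr": [0,0,0]},
    {"travel": [0,0,0],"dr": [0,0,0]},
    {"travel": [0,0,0],"dr": [0,0,0]},
    {"travel": [0,0,0],"dr": [0,0,0]}
  ],
  "jaw": 0,
  "newtons": 120
}}

```text
clock: 25.1
tcp_pos: [0.5537, -0.1251, 0.0482]
orientation: [1.026, 1.314, -1.026]
contact_force: [-0.8, 0.2, -1.0]
grip_width: 0.0001
```

```bash
python3 -c "
from h import *; st()
for i in range(4): bot.capture('wrist'); st()"
```

```text
t 25.10 u 0.5065 n -0.2564 z 0.0482 yaw 0.2458 tilt [ 0.0009 -0.0004] Fu -0.69 Fn 0.35 Fz -0.99 Mu -0.014 Mn 0.030 Mz 0.040 w 0.0001
t 25.15 u 0.5064 n -0.2564 z 0.0480 yaw 0.2458 tilt [ 0.0007 -0.0004] Fu 0.45 Fn 0.85 Fz -0.49 Mu 0.010 Mn 0.032 Mz 0.030 w -0.0001
t 25.20 u 0.5064 n -0.2564 z 0.0480 yaw 0.2458 tilt [ 0.0006 -0.0003] Fu -0.39 Fn -0.19 Fz -0.85 Mu -0.059 Mn -0.003 Mz 0.010 w -0.0001
t 25.25 u 0.5063 n -0.2563 z 0.0478 yaw 0.2458 tilt [ 0.0004 -0.0002] Fu -0.37 Fn 0.15 Fz -0.24 Mu 0.003 Mn 0.049 Mz -0.015 w -0.0000
t 25.30 u 0.5062 n -0.2563 z 0.0478 yaw 0.2459 tilt [ 0.0003 -0.0002] Fu 0.07 Fn 0.40 Fz 0.39 Mu 0.012 Mn -0.051 Mz 0.008 w 0.0004
```

```bash
cat > loc.py <<'E'
from h import *
def orange(p,M,zs=.080,show=True):
    hsv=cv2.cvtColor(p["image"],cv2.COLOR_RGB2HSV)
    m=((hsv[...,0]>5)&(hsv[...,0]<22)&(hsv[...,1]>170)&(hsv[...,2]>30)).astype(np.uint8)
    k,lab,s,_=cv2.connectedComponentsWithStats(m)
    for i in np.argsort(-s[1:,4])[:4]+1:
        if s[i,4]<60: continue
        pts=np.argwhere(lab==i); W=np.array([wz(p,M,c,zs) for c in pts]); print(s[i],"u",np.percentile(W@U,[2,98]).round(4),"n",np.percentile(W@N,[2,98]).round(4))
E
python3 - <<'E'
from loc import *
p,M=wcap(); st(); orange(p,M)
im=cv2.cvtColor(p["image"],cv2.COLOR_RGB2HSV)
for r in range(190,400,10):
    print(r,"".join("O" if 5<h<22 and s>170 else "B" if 100<h<125 and s>130 else "R" if (h<6 or h>172) and s>150 else "#" if v<50 else "+" if v<130 else "." for h,s,v in im[r,240:480:3].tolist()))
for n in("pusher","push_face","rear_mid","front_mid"):
  for c in ("scene","side"):
    q=bot.capture(c) if n=="pusher" else bot.capture(c)
    z={"pusher":.022,"push_face":.032}.get(n,.012)
    for x in bot.place_of(n,q)[:2]: X=onz(q,x["location"],z); print(n,c,round(x["conf"],2),np.round(x["location"]),X@U,X@N)
E
```

```text
t 25.35 u 0.5062 n -0.2562 z 0.0477 yaw 0.2459 tilt [ 0.0001 -0.0001] Fu 0.12 Fn 0.32 Fz 0.14 Mu 0.021 Mn 0.042 Mz -0.010 w 0.0003
[ 295  234   36   63 1698] u [0.4985 0.5125] n [-0.2483 -0.2258]
[473 135  22  13 198] u [0.5718 0.5818] n [-0.1872 -0.1826]
[306 395  17  14 172] u [0.5025 0.5098] n [-0.3206 -0.3118]
190 .......................+............+.........+#...+++++.++....++++++++.+.++++##
200 ........+...+....+...+.+.+....................++...++.+....++..BB+++++....+++..+
210 .......+....+.....+..++++++.+...++............+....+....++BBBBBBBBBBB..+++BBBBBB
220 +++++++++++++...+++.++.++++.+....+...........++....++...#BBBBBBBBBBBB..++BBBBBBB
230 .....+++++++++...++.+++++++.+....++.+.......+++....+++....BBBBBBBBBB.....+BBBBBB
240 ............++.++++.OOOOOOOOOO..+++...++..++.++...+++++++++++.++++++++++++++####
250 ............++.+++++OOOOOOOOOO...+++..++.+.+++#.+.+++++++.......++++++.......+#R
260 ...................OOOOOOOOOOO+.++++++++.++++++++.+++....++++++++.+....+++.++B.R
270 ++++++++++++......+OOOOOOOOOOOO.+++++++++++.++++++++...++BBBBBBBBBB..++BBBBBBBBB
280 ...............
[... 1003 characters left out ...]
sher scene 0.66 [287. 538.] 0.627430078732106 0.3312464875646026
pusher scene 0.59 [216. 257.] 0.49564188479078103 -0.2652924628771436
pusher side 0.55 [271. 370.] 0.5120719674474276 -0.2619422396136741
push_face scene 0.87 [229. 250.] 0.5590768663796549 -0.26351932592402527
push_face side 0.92 [257. 375.] 0.5470919525522567 -0.2554234550283935
rear_mid scene 0.61 [234. 256.] 0.550376688840561 -0.25162127465894163
rear_mid side 0.49 [260. 382.] 0.5705164321993569 -0.26068593597476897
front_mid scene 0.41 [243. 250.] 0.583929833880445 -0.2565739462901673
front_mid side 0.56 [253. 381.] 0.592829199690312 -0.24768033295675435
front_mid side 0.2 [257. 376.] 0.574204912641543 -0.24488675212014338
```

```bash
python3 - <<'E'
from loc import *
p,M=wcap(); st()
np.savez("w8",K=p["K"],M=M,im=p["image"])
def pr(u,n,z): return np.round(wproj(p,M,U*u+N*n+np.array([0,0,z]))).astype(int).tolist()
for z in(.080,.025):
  for u in(.4975,.5135): print("grip",z,u,[pr(u,n,z) for n in(-.2407,-.2747)])
print("flange L",pr(.4835,-.2027,.025),pr(.5405,-.2027,.025),"blade top L",pr(.5405,-.2027,.042),pr(.5455,-.2027,.042))
h=cv2.cvtColor(p["image"],cv2.COLOR_RGB2HSV)
for r in range(130,300,5): 
    print(r,"".join("O" if 5<a<22 and s>170 and v>120 else "o" if 5<a<22 and s>170 else "B" if 100<a<125 and s>130 else "R" if (a<6 or a>172) and s>150 else chr(97+v//26) for a,s,v in h[r,230:440:3].tolist()))
E
```

```text
t 26.20 u 0.5062 n -0.2562 z 0.0476 yaw 0.2460 tilt [ 0. -0.] Fu -0.38 Fn -0.27 Fz -1.11 Mu 0.056 Mn -0.009 Mz -0.037 w 0.0002
grip 0.08 0.4975 [[269, 294], [337, 295]]
grip 0.08 0.5135 [[269, 331], [337, 330]]
grip 0.025 0.4975 [[232, 299], [287, 299]]
grip 0.025 0.5135 [[232, 327], [287, 326]]
flange L [165, 272] [165, 377] blade top L [169, 383] [169, 392]
130 ffffffffffffffffffffffffffffffffffffffffffffffffffffffffffffffffffffff
135 ffffffffffffffffffffffffffffffffffffffffffffffffffffffffffffffffffffff
140 ffffffffffffffffffffffffffffffffffffffffffffffffffffffffffffffffffffff
145 fffdefdddegfddefffffffffffffffffffffffffffffffffffffffffffffffffffffff
150 ddddddddddddddddddddddddddffeddffddffeeeffdeffeffffffffefffeffffffffff
155 eeeddddcccBBBBBBBBBBBBBBBBBBBBBBBBBBBBBBBBBBBBBcdccdfeeehhffghfededccc
160 BBBBBBBBBBBBBBBBBBBBBBBBBBBBBBBBBBBBBBBBBBBBBBBBBBBBBBBBBBBBBBBBBBBBBB
165 BBBBBBBBBBBBBBBdeeedeeeeeeeeeeeegggfgggffffeeefeeceeBBBBBBBBBBBBBBBBBB
170 eeeeeeeeeeeeeefffffffffffffffffffhiiiiiiiiiiiiiihechhhhiiiiiiiiiiiiiii
175 eeeeeeeeeeeeeeeffffffffffffffffffffffffgiiiiiiiigcchiiiiiii
[... 1111 characters left out ...]
eeecceeedccceeddhhhhheccc
255 fffffffggffgffgffffefeeoooooooooodfeeefeffefeeeeccfefcccedhhhhhhhhhhdf
260 ffffffffffffffffffffffdoooooooooooeeeeffefefeeeecceeeccedhhheccdddddhd
265 ffffffffffffffffffffffooooooooooooffeefeeeefeeeebceeefcdhhhccedBBBBBBd
270 dcdcdccccccccccdffffffoOOoOOOOOoooeeeefeeeeeehfecbeeeccdhhcccBBBBBBBBB
275 ffffffffffffffffffffffoOOOOOOOOOOOeeeeehiiiiiiidcbeefhgfhhccBBBBBBBBBB
280 ffffffffffffffffffffffoOOOOOOOOOOOeefgfiiiiiiiifcceefihihhbBBBBBBBBBBB
285 fffffffffffffffffffeeeoooooooooooofffiiiiiiiiiieceiggddddcfBBBBBBBBBBB
290 fffffffffffffffffffeeeoccccaaaccccfgiiiiiiiiiiiecgiifcdddddcBBBBBBBBBd
295 fffffffeeeeeeeeffffeeeoccccaaaccccfiiiiiiiiiiiiechiidcdddddccdBBBBBddd
```

The projections match exactly: the pusher has not moved. The jaws closed to 0 mm with 120 N, sinking into the soft grip, so too much force makes the pads pass. Too-high force also explains the first slip. I'll back out gently away from the vials and regrasp with low force.

Call:
{"op": "drive_tool", "data": {
  "rows": [
    {"travel": [0,-2,0],"dr": [0,0,0]},
    {"travel": [0,-4,0],"dr": [0,0,0]},
    {"travel": [0,-6,0],"dr": [0,0,0]},
    {"travel": [0,-8,0],"dr": [0,0,0]},
    {"travel": [0,-10,0],"dr": [0,0,0]}
  ],
  "newtons": 20
}}

```text
clock: 26.7
tcp_pos: [0.5434, -0.1274, 0.0476]
orientation: [1.026, 1.316, -1.026]
contact_force: [-0.6, 0.8, -0.8]
grip_width: -0.0
```

```bash
cat >> loc.py <<'E'
def caps(p,M):
    hsv=cv2.cvtColor(p["image"],cv2.COLOR_RGB2HSV); m=((hsv[...,0]>100)&(hsv[...,0]<125)&(hsv[...,1]>130)&(hsv[...,2]>150)).astype(np.uint8)
    m=cv2.morphologyEx(m,cv2.MORPH_OPEN,np.ones((5,5),np.uint8)); k,lab,s,c=cv2.connectedComponentsWithStats(m)
    for i in range(1,k):
        if s[i,4]>150 and s[i,2]<60: X=wz(p,M,c[i][::-1],.0595); print("cap %.4f %.4f"%(X@U,X@N),s[i].tolist())
E
python3 - <<'E'
from loc import *
st(); p,M=wcap(); st(); orange(p,M); caps(p,M); np.savez("w9",K=p["K"],M=M,im=p["image"])
h=cv2.cvtColor(p["image"],cv2.COLOR_RGB2HSV)
for r in range(225,350,7): 
    print(r,"".join("O" if 5<a<22 and s>170 and v>120 else "o" if 5<a<22 and s>170 else "B" if 100<a<125 and s>130 else "R" if (a<6 or a>172) and s>150 else chr(97+v//26) for a,s,v in h[r,250:460:3].tolist()))
E
```

```text
t 26.70 u 0.4959 n -0.2562 z 0.0476 yaw 0.2459 tilt [-0.0001 -0.0001] Fu -0.43 Fn 0.91 Fz -0.78 Mu 0.037 Mn -0.019 Mz 0.026 w -0.0000
t 26.75 u 0.4956 n -0.2562 z 0.0475 yaw 0.2457 tilt [-0.0005 -0.0002] Fu -0.68 Fn 0.47 Fz -0.60 Mu 0.031 Mn -0.002 Mz -0.039 w 0.0001
[ 318  235   37   90 2041] u [0.4976 0.5127] n [-0.2585 -0.2261]
[488 136  22  14 203] u [0.5685 0.5789] n [-0.1872 -0.1826]
[308 396  14  13 129] u [0.4932 0.4995] n [-0.3203 -0.312 ]
cap 0.5042 -0.1970 [320, 157, 26, 7, 178]
cap 0.6109 -0.1975 [526, 166, 29, 9, 224]
cap 0.5610 -0.2240 [432, 201, 35, 37, 1000]
cap 0.5850 -0.2241 [477, 203, 31, 35, 858]
cap 0.5853 -0.2546 [470, 261, 30, 31, 737]
cap 0.5613 -0.2555 [427, 263, 33, 33, 846]
cap 0.5849 -0.2866 [460, 315, 29, 28, 623]
cap 0.5609 -0.2869 [419, 318, 31, 28, 688]
225 ffeeeeffeeeeefeeffefeeefeeeeeffffhiiiiiiiiiiiiifcchiihhhhfhgdBBBBBBBBB
232 feeeeeeeeeeeeeeeefffeeefeffeeffffffiefggfefgeeeecciiihgggggggfiBBBBBBB
239 ffffeffffffffffeffeeeeeooooooooodffeeefffeffefeeccfeidddddddcddfdddddd
246 gfffgfgffgfffffeffeeeeeooooooooooffeeffffeffefedccfffcddcdegeeeffccccd
253 
[... 345 characters left out ...]
iiccffeiiihhhfBBBBBBBBBBB
288 fffffffffffffeeedcccbaaccccOOOOOOOOiiiiiiiiiiiecbiihddddccdBBBBBBBBBBd
295 feeeeeeeeffeeeeeccccbaaccccdoooOOOOiiiiiiiiiiidcdiifcdddddcdddBBBBddce
302 eeeeeeeeeecaaaaaccccbaacccccaaaaaOOiiiiiiiiiiecchiidcceeddeghgfedcdede
309 gefieeeeeebbbbbbccccbaacccccbabbbcoiiiiiiiiiifcciiicdeehhhhhhghhiddhhh
316 ccdcccccccaaaaabccccaaacccccaaaaaaoiiiddiihiiicbiihceghhgccceghideghhc
323 hhhhhhhhiaaaaaacccccaaacccccbaaaaaoiihhhhihihecbiiiighhcceBBBBBBBBBhcc
330 BBBBBBBBBaaaaaaaaaeebbbcdcaaaaaaaaaiiiiiiihhiccfiiBBBBhbdBBBBBBBBBBBgd
337 fffeeeeaaaaaaaaaaaabbbbdaaaaaaaabaaaBihiihhhicbBaaaabdfffBBBBBBBBBfffa
344 ffeebaaaaaaaaaaaaaaaaaaaaaaaaaaaaaaaaaabffffaaaaaaaaaaaaaaBBBBBBggfffg
```

```bash
python3 - <<'E'
from loc import *
d=np.load("w9.npz"); M=d["M"]; p=dict(K=d["K"]); o=bot.get_obs(); R=Ro.from_rotvec(o["orientation"])
for z in(.0477,.06,.067,.08,.09,.1): print(z,[(R.inv().apply(wz(p,M,rc,z)-o["tcp_pos"])*1000).round(1).tolist() for rc in((286.5,298),(286.5,331),(298,283),(298,348))])
E
```

```text
0.0477 [[-0.1, -8.1, 7.8], [-0.2, 9.3, 7.8], [-0.1, -16.3, 14.6], [-0.2, 18.5, 14.7]]
0.06 [[-12.4, -7.5, 2.0], [-12.5, 8.6, 2.0], [-12.4, -15.1, 8.4], [-12.5, 17.2, 8.4]]
0.067 [[-19.4, -7.2, -1.3], [-19.5, 8.3, -1.3], [-19.4, -14.5, 4.9], [-19.5, 16.5, 4.9]]
0.08 [[-32.4, -6.6, -7.3], [-32.5, 7.6, -7.3], [-32.4, -13.3, -1.7], [-32.5, 15.2, -1.7]]
0.09 [[-42.4, -6.1, -12.0], [-42.5, 7.1, -12.0], [-42.4, -12.3, -6.8], [-42.5, 14.2, -6.8]]
0.1 [[-52.4, -5.7, -16.7], [-52.5, 6.6, -16.7], [-52.4, -11.4, -11.8], [-52.5, 13.1, -11.8]]
```

This is telling. The rendered finger tips sit about 38–40 mm behind the reported TCP. That fits everything: width 10 mm (only the grip's rounded top edge was pinched), the wedge force, the pitch give, and the jaws now closing freely above the grip. So I must go about 38 mm deeper. I'll recentre, open, and descend with force checks.

Call:
{"op": "drive_tool", "data": {
  "rows": [
    {"travel": [0,5,0],"dr": [0,0,0]},
    {"travel": [0,10,0],"dr": [0,0,0]},
    {"travel": [0,10,0],"dr": [0,0,0]},
    {"travel": [0,10,0],"dr": [0,0,0]},
    {"travel": [0,10,0],"dr": [0,0,0]}
  ],
  "jaw": 38,
  "newtons": 60
}}

```text
clock: 27.25
tcp_pos: [0.5533, -0.1248, 0.0475]
orientation: [1.026, 1.316, -1.026]
contact_force: [-0.3, -0.3, -0.6]
grip_width: 0.038
```

Call:
{"op": "drive_tool", "data": {
  "rows": [
    {"travel": [3,0,0],"dr": [0,0,0]},
    {"travel": [6,0,0],"dr": [0,0,0]},
    {"travel": [9,0,0],"dr": [0,0,0]},
    {"travel": [12,0,0],"dr": [0,0,0]},
    {"travel": [12,0,0],"dr": [0,0,0]}
  ]
}}

```text
clock: 27.75
tcp_pos: [0.5529, -0.1248, 0.035]
orientation: [1.026, 1.317, -1.027]
contact_force: [-0.3, -0.1, 0.0]
grip_width: 0.0379
```

```bash
python3 - <<'E'
from loc import *
st(); p,M=wcap(); st(); orange(p,M)
h=cv2.cvtColor(p["image"],cv2.COLOR_RGB2HSV)
for r in range(225,350,6): 
    print(r,"".join("O" if 5<a<22 and s>170 and v>120 else "o" if 5<a<22 and s>170 else "B" if 100<a<125 and s>130 else "R" if (a<6 or a>172) and s>150 else chr(97+v//26) for a,s,v in h[r,220:440:3].tolist()))
E
```

```text
t 27.75 u 0.5058 n -0.2560 z 0.0350 yaw 0.2460 tilt [-0.0011  0.0002] Fu -0.27 Fn 0.02 Fz 0.01 Mu -0.005 Mn 0.003 Mz -0.016 w 0.0379
t 27.80 u 0.5060 n -0.2561 z 0.0352 yaw 0.2460 tilt [-0.0007  0.0001] Fu -0.50 Fn -0.10 Fz -0.78 Mu 0.013 Mn 0.012 Mz -0.037 w 0.0380
[ 295  242   39  110 3921] u [0.4985 0.5128] n [-0.2727 -0.2252]
[482 137  24  13 226] u [0.5698 0.5798] n [-0.1869 -0.1825]
[422 407  19  16 219] u [0.5599 0.5706] n [-0.3221 -0.3114]
[295 383  31  13 176] u [0.4974 0.5104] n [-0.2985 -0.2925]
225 ddddddddddddddddddeffffeeffffeefeefffffffefeiiiiiiiiifcbiiicdedhhbeBBBBBBB
231 ffffffffeffeefffeeefffffeefffeefeffffffffffffiiiiiiiiecbiiihhhhghbdBBBBBBB
237 ffffffffeeeeeeeeeefeffeffeffeeeeeeffffffeefffeiiiiiiedcbiiiddeeedhhfBBBBBB
243 fffffffffffffffffffffffeeeeooooooooodfffefffffeefhigedcdiiidddddcccdgBBBBB
249 fffgggggggggfffffffefffeeeeooooooooooffeeeeffffeffeffccheffddcdddddddddddc
255 ffffffffffffffeeeefeffffeeoooooooooooeefeeffffeefeefeccfefeccdcceeeeeefgcc
261 fffffffffffffffffffeffeeefoooooooooooeffeeffffeffffefccfefdccceddhhhhhhhhe
267 ffffffffffffffffffffefefeeooooo
[... 370 characters left out ...]
edffccccaaaeeefffffoOOOOOOOOOOOOfffiiiiiiaaacccchhdgddddccbBBBBBBBBB
303 eeeedaaaaccccbaaaeeeeffefoOOOOOOOOOOOOeehiiiiigaaacccccaaaaccdddddBBBBBBBB
309 eeeebbaacccccaaaaeeeeeeeeoOOOOOOOOOOOOeeiiiiiieaaaaccccbaabbccdeefeggcccdd
315 iiibbbbbccccaaaaaeeeeeeeeoOOOOOOOOOOOOeehiiiiibaaaabccccbbbbbddfhhhhhgfccf
321 ggaaaaacccccaaaaadheeeeeedOOOOOOOOOOOOefiiiiiibaaaaacccccaaaachhhhhhhhhidd
327 caaaaacccccaaaaaacceeeeeedoooooooOOOOOiiiiiidedaaaaabccccbaaaaddcccccccefg
333 aaaaaaaaaeeaaaaaaihgfeehfdooooooooooooiiiihhhhgaaaabbddaaaaaaaaaabBBBBBBeh
339 abbbaaaaaacaaaaabhhgiiiiigOOooooooooooiiiiiiiiiaaaaabcaaaaaabbaaaaaBBBBBBi
345 aaaaaaaaaaaaaaaaBBBBihiiigOOOOOoooooooiiiiihiiidaaaaaaaaaaaaaaaaaaaaaaoBBB
```

Centred, no contact forces. I continue down.

Call:
{"op": "drive_tool", "data": {
  "rows": [
    {"travel": [4,0,0],"dr": [0,0,0]},
    {"travel": [8,0,0],"dr": [0,0,0]},
    {"travel": [12,0,0],"dr": [0,0,0]},
    {"travel": [14,0,0],"dr": [0,0,0]},
    {"travel": [14,0,0],"dr": [0,0,0]}
  ]
}}

```text
clock: 28.3
tcp_pos: [0.5531, -0.1248, 0.0211]
orientation: [1.026, 1.316, -1.027]
contact_force: [0.4, 0.7, -0.6]
grip_width: 0.0378
```

Call:
{"op": "drive_tool", "data": {
  "rows": [
    {"travel": [3,0,0],"dr": [0,0,0]},
    {"travel": [6,0,0],"dr": [0,0,0]},
    {"travel": [9,0,0],"dr": [0,0,0]},
    {"travel": [11,0,0],"dr": [0,0,0]},
    {"travel": [11,0,0],"dr": [0,0,0]}
  ]
}}

```text
clock: 28.8
tcp_pos: [0.5531, -0.1249, 0.0102]
orientation: [1.026, 1.316, -1.027]
contact_force: [0.1, 0.4, 0.1]
grip_width: 0.0382
```

```bash
python3 -c "
from loc import *
st(); p,M=wcap(); st(); orange(p,M); caps(p,M)"
```

```text
t 28.80 u 0.5059 n -0.2561 z 0.0102 yaw 0.2459 tilt [-0.0007  0.0001] Fu 0.16 Fn 0.39 Fz 0.14 Mu 0.053 Mn -0.058 Mz -0.012 w 0.0382
t 28.85 u 0.5061 n -0.2561 z 0.0104 yaw 0.2459 tilt [-0.0003  0.0001] Fu 0.38 Fn 0.02 Fz 0.16 Mu -0.001 Mn 0.014 Mz -0.001 w 0.0381
[ 290  258   46  131 5414] u [0.4985 0.5127] n [-0.2728 -0.2226]
[502 139  27  15 307] u [0.5654 0.575 ] n [-0.1865 -0.1824]
[429 432  21  17 174] u [0.5564 0.567 ] n [-0.3148 -0.3034]
[422 405  15   8  76] u [0.5497 0.5556] n [-0.2902 -0.2859]
cap 0.6083 -0.1967 [550, 175, 29, 10, 262]
cap 0.5610 -0.2240 [437, 222, 42, 45, 1519]
cap 0.5850 -0.2240 [492, 223, 38, 42, 1249]
cap 0.5852 -0.2547 [480, 293, 37, 37, 1022]
cap 0.5680 -0.2552 [457, 304, 11, 22, 182]
cap 0.6085 -0.2805 [515, 351, 26, 8, 151]
cap 0.2499 -0.4323 [0, 459, 41, 21, 497]
```

TCP reads 10 mm, below the flange, yet nothing touches, which confirms the 38 mm offset. Closing.

Call:
{"op": "drive_tool", "data": {
  "rows": [
    {"travel": [0,0,0],"dr": [0,0,0]},
    {"travel": [0,0,0],"dr": [0,0,0]},
    {"travel": [0,0,0],"dr": [0,0,0]},
    {"travel": [0,0,0],"dr": [0,0,0]}
  ],
  "jaw": 0,
  "newtons": 70
}}

```text
clock: 29.25
tcp_pos: [0.5537, -0.1249, 0.0108]
orientation: [1.026, 1.315, -1.026]
contact_force: [0.2, -0.7, 2.4]
grip_width: 0.0151
```

```bash
python3 -c "
from loc import *
st(); p,M=wcap(); st(); orange(p,M); caps(p,M)"
```

```text
t 29.25 u 0.5064 n -0.2563 z 0.0108 yaw 0.2459 tilt [ 0.0005 -0.0001] Fu 0.02 Fn -0.71 Fz 2.40 Mu 0.010 Mn -0.012 Mz 0.043 w 0.0151
t 29.30 u 0.5065 n -0.2562 z 0.0108 yaw 0.2459 tilt [ 0.0006 -0.0001] Fu -0.47 Fn 0.40 Fz 2.43 Mu 0.008 Mn 0.049 Mz -0.037 w 0.0155
[ 290  258   48  130 5455] u [0.4991 0.5136] n [-0.2725 -0.2229]
[500 138  27  16 300] u [0.5655 0.5752] n [-0.1866 -0.1825]
cap 0.6085 -0.1967 [548, 174, 30, 11, 267]
cap 0.5610 -0.2240 [435, 221, 43, 45, 1518]
cap 0.5850 -0.2240 [490, 222, 38, 42, 1245]
cap 0.5852 -0.2546 [479, 292, 36, 37, 1015]
cap 0.5668 -0.2556 [450, 298, 17, 33, 366]
cap 0.4244 -0.2803 [124, 354, 28, 9, 175]
cap 0.5878 -0.2824 [477, 354, 22, 17, 267]
cap 0.2502 -0.4327 [0, 459, 41, 21, 516]
```

Width 15.5 mm: a proper grasp now. The earlier push was through a weak pinch with the nose dragging on the rails, so I'll lift 2 mm clear and repeat the push gently for certainty.

Call:
{"op": "drive_tool", "data": {
  "rows": [
    {"travel": [-1,0,0],"dr": [0,0,0]},
    {"travel": [-2,0,0],"dr": [0,0,0]},
    {"travel": [-2.5,0.5,0],"dr": [0,0,0]},
    {"travel": [-2.5,1,0],"dr": [0,0,0]},
    {"travel": [-2.5,1.3,0],"dr": [0,0,0]}
  ]
}}

```text
clock: 29.8
tcp_pos: [0.5546, -0.1246, 0.013]
orientation: [1.026, 1.316, -1.026]
contact_force: [-0.0, 0.5, -1.4]
grip_width: 0.0149
```

```bash
python3 -c "
from loc import *
st()"
```

```text
t 29.80 u 0.5075 n -0.2562 z 0.0130 yaw 0.2459 tilt [-0.0002 -0.    ] Fu 0.10 Fn 0.51 Fz -1.43 Mu -0.058 Mn 0.025 Mz -0.005 w 0.0149
```

Call:
{"op": "drive_tool", "data": {
  "rows": [
    {"travel": [0,0.4,0],"dr": [0,0,0]},
    {"travel": [0,0.8,0],"dr": [0,0,0]}
  ]
}}

```text
clock: 30.0
tcp_pos: [0.5554, -0.1244, 0.013]
orientation: [1.026, 1.316, -1.026]
contact_force: [-0.3, -0.4, -0.9]
grip_width: 0.0153
```

```bash
python3 -c "
from loc import *
st()"
```

```text
t 30.00 u 0.5083 n -0.2561 z 0.0130 yaw 0.2459 tilt [-0.0001  0.    ] Fu -0.36 Fn -0.37 Fz -0.92 Mu 0.082 Mn 0.012 Mz 0.041 w 0.0153
```

Call:
{"op": "drive_tool", "data": {
  "rows": [
    {"travel": [0,0.4,0],"dr": [0,0,0]},
    {"travel": [0,0.4,0],"dr": [0,0,0]}
  ]
}}

```text
clock: 30.2
tcp_pos: [0.5559, -0.1242, 0.0131]
orientation: [1.026, 1.316, -1.026]
contact_force: [-0.7, -0.2, -1.1]
grip_width: 0.0149
```

```bash
python3 -c "
from loc import *
st()"
```

```text
t 30.20 u 0.5088 n -0.2561 z 0.0131 yaw 0.2461 tilt [-0. -0.] Fu -0.71 Fn -0.01 Fz -1.06 Mu -0.060 Mn -0.037 Mz -0.013 w 0.0149
```

Call:
{"op": "drive_tool", "data": {
  "rows": [
    {"travel": [0,0.4,0],"dr": [0,0,0]},
    {"travel": [0,0.6,0],"dr": [0,0,0]}
  ]
}}

```text
clock: 30.4
tcp_pos: [0.5563, -0.1242, 0.0131]
orientation: [1.026, 1.316, -1.027]
contact_force: [-1.0, -0.4, -1.0]
grip_width: 0.0151
```

Call:
{"op": "drive_tool", "data": {
  "rows": [
    {"travel": [0,0.4,0],"dr": [0,0,0]},
    {"travel": [0,0.4,0],"dr": [0,0,0]}
  ]
}}

```text
clock: 30.6
tcp_pos: [0.5565, -0.1242, 0.013]
orientation: [1.026, 1.316, -1.027]
contact_force: [-2.1, -0.0, 0.0]
grip_width: 0.0153
```

```bash
python3 -c "
from loc import *
st()"
```

```text
t 30.60 u 0.5093 n -0.2562 z 0.0130 yaw 0.2458 tilt [-0.0008 -0.0002] Fu -2.07 Fn 0.52 Fz 0.03 Mu -0.003 Mn 0.271 Mz -0.037 w 0.0153
```

Call:
{"op": "drive_tool", "data": {
  "rows": [
    {"travel": [0,0.4,0],"dr": [0,0,0]},
    {"travel": [0,0.8,0],"dr": [0,0,0]},
    {"travel": [0,1.2,0],"dr": [0,0,0]},
    {"travel": [0,1.2,0],"dr": [0,0,0]}
  ]
}}

```text
clock: 31.0
tcp_pos: [0.5567, -0.1241, 0.0129]
orientation: [1.025, 1.317, -1.028]
contact_force: [-4.5, -0.6, 2.2]
grip_width: 0.0153
```

```bash
python3 -c "
from loc import *
st(); bot.capture('wrist'); st()"
```

```text
t 31.00 u 0.5096 n -0.2562 z 0.0129 yaw 0.2456 tilt [-0.0025 -0.0006] Fu -4.53 Fn 0.52 Fz 2.19 Mu 0.030 Mn 1.094 Mz -0.025 w 0.0153
t 31.05 u 0.5096 n -0.2563 z 0.0129 yaw 0.2456 tilt [-0.0025 -0.0006] Fu -4.49 Fn 0.37 Fz 2.23 Mu 0.043 Mn 1.082 Mz 0.016 w 0.0152
```

Call:
{"op": "drive_tool", "data": {
  "rows": [
    {"travel": [0,0.4,0],"dr": [0,0,0]},
    {"travel": [0,0.8,0],"dr": [0,0,0]},
    {"travel": [0,1.2,0],"dr": [0,0,0]},
    {"travel": [0,1.6,0],"dr": [0,0,0]},
    {"travel": [0,1.6,0],"dr": [0,0,0]}
  ]
}}

```text
clock: 31.55
tcp_pos: [0.5567, -0.1242, 0.0127]
orientation: [1.024, 1.319, -1.031]
contact_force: [-8.2, -1.7, 4.1]
grip_width: 0.0154
```

```bash
python3 -c "
from loc import *
st(); bot.capture('wrist'); st(); bot.capture('wrist'); st()"
```

```text
t 31.55 u 0.5096 n -0.2563 z 0.0127 yaw 0.2453 tilt [-0.0056 -0.0011] Fu -8.39 Fn 0.36 Fz 4.08 Mu 0.082 Mn 1.789 Mz 0.004 w 0.0154
t 31.60 u 0.5096 n -0.2563 z 0.0127 yaw 0.2453 tilt [-0.0055 -0.0012] Fu -9.34 Fn 0.72 Fz 4.02 Mu 0.090 Mn 1.764 Mz -0.043 w 0.0149
t 31.65 u 0.5096 n -0.2563 z 0.0127 yaw 0.2453 tilt [-0.0055 -0.0011] Fu -8.85 Fn 1.03 Fz 5.18 Mu 0.148 Mn 1.763 Mz 0.025 w 0.0156
```

Call:
{"op": "drive_tool", "data": {
  "rows": [
    {"travel": [0,0.4,0],"dr": [0,0,0]},
    {"travel": [0,0.8,0],"dr": [0,0,0]},
    {"travel": [0,1.2,0],"dr": [0,0,0]},
    {"travel": [0,1.7,0],"dr": [0,0,0]},
    {"travel": [0,1.7,0],"dr": [0,0,0]}
  ]
}}

```text
clock: 32.15
tcp_pos: [0.5567, -0.1242, 0.0124]
orientation: [1.022, 1.321, -1.034]
contact_force: [-11.9, -3.0, 7.4]
grip_width: 0.0147
```

Call:
{"op": "drive_tool", "data": {
  "rows": [
    {"travel": [0,0,0],"dr": [0,0,0]},
    {"travel": [0,0,0],"dr": [0,0,0]},
    {"travel": [0,0,0],"dr": [0,0,0]}
  ]
}}

```text
clock: 32.45
tcp_pos: [0.5567, -0.1242, 0.0124]
orientation: [1.022, 1.321, -1.034]
contact_force: [-11.9, -1.6, 7.1]
grip_width: 0.0151
```

```bash
python3 -c "
from loc import *
st(); bot.capture('wrist'); st(); bot.capture('wrist'); st(); bot.capture('wrist'); st()"
```

```text
t 32.45 u 0.5095 n -0.2563 z 0.0124 yaw 0.2449 tilt [-0.0088 -0.0018] Fu -11.91 Fn 1.40 Fz 7.06 Mu 0.186 Mn 2.508 Mz 0.017 w 0.0151
t 32.50 u 0.5096 n -0.2563 z 0.0124 yaw 0.2449 tilt [-0.0088 -0.0018] Fu -11.76 Fn 1.03 Fz 7.12 Mu 0.150 Mn 2.536 Mz 0.031 w 0.0149
t 32.55 u 0.5096 n -0.2563 z 0.0124 yaw 0.2450 tilt [-0.0088 -0.0018] Fu -12.62 Fn 0.03 Fz 6.61 Mu 0.123 Mn 2.515 Mz 0.037 w 0.0154
t 32.60 u 0.5096 n -0.2563 z 0.0124 yaw 0.2449 tilt [-0.0087 -0.0018] Fu -12.94 Fn 0.29 Fz 7.33 Mu 0.181 Mn 2.514 Mz 0.042 w 0.0150
```

Steady 12 N, yaw moment ≈0. A touch more for the share lost to rail friction, then release.

Call:
{"op": "drive_tool", "data": {
  "rows": [
    {"travel": [0,0.5,0],"dr": [0,0,0]},
    {"travel": [0,0.8,0],"dr": [0,0,0]},
    {"travel": [0,0.8,0],"dr": [0,0,0]},
    {"travel": [0,0.8,0],"dr": [0,0,0]},
    {"travel": [0,0.8,0],"dr": [0,0,0]}
  ]
}}

```text
clock: 33.1
tcp_pos: [0.5567, -0.1243, 0.0124]
orientation: [1.021, 1.322, -1.035]
contact_force: [-13.2, -2.6, 9.0]
grip_width: 0.0155
```

Call:
{"op": "drive_tool", "data": {
  "rows": [
    {"travel": [0,-2,0],"dr": [0,0,0]},
    {"travel": [0,-4,0],"dr": [0,0,0]},
    {"travel": [0,-6,0],"dr": [0,0,0]},
    {"travel": [0,-8,0],"dr": [0,0,0]},
    {"travel": [0,-11,0],"dr": [0,0,0]}
  ]
}}

```text
clock: 33.6
tcp_pos: [0.5524, -0.1251, 0.0135]
orientation: [1.027, 1.314, -1.024]
contact_force: [0.3, -0.0, -1.2]
grip_width: 0.0152
```

```bash
python3 -c "
from loc import *
st(); p,M=wcap(); caps(p,M); orange(p,M)"
```

```text
t 33.60 u 0.5052 n -0.2561 z 0.0135 yaw 0.2464 tilt [0.0023 0.0003] Fu 0.30 Fn -0.12 Fz -1.23 Mu 0.038 Mn 0.028 Mz -0.013 w 0.0152
cap 0.6085 -0.1967 [547, 174, 29, 10, 259]
cap 0.5613 -0.2239 [437, 219, 41, 45, 1453]
cap 0.5852 -0.2240 [491, 220, 36, 42, 1196]
cap 0.5851 -0.2546 [479, 289, 36, 37, 992]
cap 0.5659 -0.2555 [447, 295, 20, 34, 460]
cap 0.6087 -0.2810 [513, 347, 26, 9, 156]
cap 0.5876 -0.2831 [475, 351, 25, 19, 347]
cap 0.4242 -0.2809 [128, 353, 28, 8, 168]
cap 0.2483 -0.4340 [0, 456, 44, 24, 624]
[ 290  258   48  130 5451] u [0.4976 0.5124] n [-0.2746 -0.2238]
[500 138  26  16 294] u [0.5656 0.5752] n [-0.1866 -0.1824]
[300 403  23   6  89] u [0.4998 0.5078] n [-0.2871 -0.2847]
```

Released and still held. Back off, lift and carry to the mat.

Call:
{"op": "drive_tool", "data": {
  "rows": [
    {"travel": [0,-6,0],"dr": [0,0,0]},
    {"travel": [0,-14,0],"dr": [0,0,0]},
    {"travel": [-5,-25,0],"dr": [0,0,0]},
    {"travel": [-20,-35,0],"dr": [0,0,0]},
    {"travel": [-45,-40,0],"dr": [0,0,0]}
  ]
}}

```text
clock: 34.15
tcp_pos: [0.5093, -0.1355, 0.0574]
orientation: [1.025, 1.319, -1.029]
contact_force: [0.9, -0.6, -1.2]
grip_width: 0.0148
```

Call:
{"op": "drive_tool", "data": {
  "rows": [
    {"travel": [-20,0,0],"dr": [0,0,0]},
    {"travel": [-40,0,0],"dr": [0,0,0]},
    {"travel": [-50,0,0],"dr": [0,0,0]},
    {"travel": [-50,0,0],"dr": [0,0,0]},
    {"travel": [-50,0,0],"dr": [0,0,0]}
  ]
}}

```text
clock: 34.65
tcp_pos: [0.5118, -0.1354, 0.1076]
orientation: [1.026, 1.316, -1.027]
contact_force: [-0.4, 1.5, -0.8]
grip_width: 0.0153
```

```bash
python3 - <<'E'
from loc import *
st(); p,M=wcap(); caps(p,M); print(mv([.53,.2155,.10],.2276))
E
```

```text
t 34.65 u 0.4632 n -0.2562 z 0.1076 yaw 0.2456 tilt [-0.0008 -0.0002] Fu -0.00 Fn 1.53 Fz -0.83 Mu -0.007 Mn 0.032 Mz -0.025 w 0.0153
cap 0.5613 -0.2240 [452, 183, 25, 27, 540]
cap 0.5853 -0.2241 [485, 185, 23, 26, 477]
cap 0.5851 -0.2548 [479, 229, 23, 25, 448]
cap 0.5613 -0.2555 [448, 230, 24, 25, 488]
cap 0.5852 -0.2867 [473, 272, 22, 23, 391]
cap 0.5619 -0.2874 [443, 274, 25, 23, 450]
cap 0.5367 -0.2913 [405, 289, 32, 6, 165]
cap 0.2031 -0.4279 [45, 393, 31, 18, 354]
(array([   7.3,  103.3, -335.7]), array([ 0.0181, -0.0006,  0.0015]))
```

All six caps read 24 mm apart by pair. Carry across.

Call:
{"op": "drive_tool", "data": {
  "rows": [
    {"travel": [0,8,-25],"dr": [0,0,0]},
    {"travel": [0,18,-60],"dr": [0,0,0]},
    {"travel": [0,30,-97],"dr": [0,0,0]},
    {"travel": [0,41,-134],"dr": [0,0,0]},
    {"travel": [0,52,-170],"dr": [0.018,0,0]}
  ]
}}

```text
clock: 35.2
tcp_pos: [0.5205, 0.0439, 0.1069]
orientation: [1.039, 1.31, -1.041]
contact_force: [0.7, 0.9, -1.3]
grip_width: 0.0151
```

Call:
{"op": "drive_tool", "data": {
  "rows": [
    {"travel": [0,11,-37],"dr": [0,0,0]},
    {"travel": [0,22,-74],"dr": [0,0,0]},
    {"travel": [0,33,-111],"dr": [0,0,0]},
    {"travel": [0,43,-142],"dr": [0,0,0]},
    {"travel": [0,48,-160],"dr": [0,0,0]}
  ]
}}

```text
clock: 35.7
tcp_pos: [0.5309, 0.2125, 0.1068]
orientation: [1.037, 1.312, -1.038]
contact_force: [0.4, -0.9, -1.5]
grip_width: 0.0153
```

Call:
{"op": "drive_tool", "data": {
  "rows": [
    {"travel": [0,0,0],"dr": [0,0,0]},
    {"travel": [0,0,0],"dr": [0,0,0]},
    {"travel": [0,0,0],"dr": [0,0,0]}
  ]
}}

```text
clock: 36.0
tcp_pos: [0.5319, 0.2073, 0.1072]
orientation: [1.039, 1.308, -1.043]
contact_force: [0.4, 0.2, -1.1]
grip_width: 0.015
```

```bash
python3 - <<'E'
from loc import *
st(); print(mv([.53,.2155,-.008],.2276))
E
```

```text
t 36.00 u 0.5664 n 0.0712 z 0.1072 yaw 0.2263 tilt [-0.0014 -0.0015] Fu 0.42 Fn 0.13 Fz -1.14 Mu -0.014 Mn 0.051 Mz -0.021 w 0.0150
(array([115.2,   0.2,  -8.6]), array([-0.0013,  0.0011,  0.0018]))
```

Call:
{"op": "drive_tool", "data": {
  "rows": [
    {"travel": [25,0,-4],"dr": [0,0,0]},
    {"travel": [55,0,-8],"dr": [0,0,0]},
    {"travel": [80,0,-8],"dr": [0,0,0]},
    {"travel": [98,0,-8],"dr": [0,0,0]},
    {"travel": [106,0,-8],"dr": [0,0,0]}
  ]
}}

```text
clock: 36.5
tcp_pos: [0.5294, 0.2145, 0.0001]
orientation: [1.039, 1.309, -1.044]
contact_force: [-0.4, -0.0, 0.2]
grip_width: 0.0152
```

Call:
{"op": "drive_tool", "data": {
  "rows": [
    {"travel": [2,0,0],"dr": [0,0,0]},
    {"travel": [4,0,0],"dr": [0,0,0]},
    {"travel": [6,0,0],"dr": [0,0,0]},
    {"travel": [6,0,0],"dr": [0,0,0]}
  ]
}}

```text
clock: 36.9
tcp_pos: [0.5308, 0.2169, -0.0033]
orientation: [1.04, 1.308, -1.039]
contact_force: [0.3, 0.2, -1.3]
grip_width: 0.0152
```

```bash
python3 -c "
from loc import *
st(); print(bot.get_obs()['tcp_pos'])"
```

```text
t 36.90 u 0.5677 n 0.0808 z -0.0033 yaw 0.2277 tilt [0.001  0.0003] Fu 0.39 Fn 0.14 Fz -1.26 Mu -0.019 Mn 0.024 Mz -0.026 w 0.0152
[ 0.5307794   0.21688154 -0.0033357 ]
```

Call:
{"op": "drive_tool", "data": {
  "rows": [
    {"travel": [1,0,0],"dr": [0,0,0]},
    {"travel": [2,0,0],"dr": [0,0,0]},
    {"travel": [3,0,0],"dr": [0,0,0]},
    {"travel": [4,0,0],"dr": [0,0,0]},
    {"travel": [4.5,0,0],"dr": [0,0,0]}
  ]
}}

```text
clock: 37.4
tcp_pos: [0.5303, 0.2168, -0.0082]
orientation: [1.039, 1.308, -1.04]
contact_force: [-3.0, -2.0, 6.8]
grip_width: 0.0149
```

```bash
python3 -c "
from loc import *
st()"
```

```text
t 37.40 u 0.5672 n 0.0809 z -0.0082 yaw 0.2280 tilt [-0.0001 -0.0004] Fu -3.38 Fn -1.20 Fz 6.82 Mu -0.116 Mn 0.494 Mz -0.068 w 0.0149
```

On the mat. Open and withdraw upward.

Call:
{"op": "drive_tool", "data": {
  "rows": [
    {"travel": [-0.5,0,0],"dr": [0,0,0]},
    {"travel": [-0.5,0,0],"dr": [0,0,0]},
    {"travel": [-0.5,0,0],"dr": [0,0,0]},
    {"travel": [-0.5,0,0],"dr": [0,0,0]},
    {"travel": [-0.5,0,0],"dr": [0,0,0]}
  ],
  "jaw": 40
}}

```text
clock: 37.9
tcp_pos: [0.5303, 0.2169, -0.008]
orientation: [1.04, 1.308, -1.04]
contact_force: [0.1, -0.2, 0.6]
grip_width: 0.04
```

Call:
{"op": "drive_tool", "data": {
  "rows": [
    {"travel": [-15,0,0],"dr": [0,0,0]},
    {"travel": [-40,0,0],"dr": [0,0,0]},
    {"travel": [-80,0,0],"dr": [0,0,0]},
    {"travel": [-120,0,0],"dr": [0,0,0]},
    {"travel": [-150,0,0],"dr": [0,0,0]}
  ]
}}

```text
clock: 38.4
tcp_pos: [0.5309, 0.2175, 0.1457]
orientation: [1.041, 1.307, -1.037]
contact_force: [0.0, -0.0, -0.4]
grip_width: 0.0398
```

Call:
{"op": "drive_tool", "data": {
  "rows": [
    {"travel": [-20,0,-30],"dr": [0,0,0]},
    {"travel": [-20,0,-40],"dr": [0,0,0]},
    {"travel": [-20,0,-40],"dr": [0,0,0]},
    {"travel": [-20,0,-40],"dr": [0,0,0]}
  ]
}}

```text
clock: 38.8
tcp_pos: [0.5206, 0.2546, 0.1609]
orientation: [1.037, 1.309, -1.042]
contact_force: [-0.5, 0.1, 0.4]
grip_width: 0.04
```

```bash
python3 - <<'E'
from loc import *
st(); p,M=wcap()
for n,z in dict(pusher=.003,push_face=.013,mat=0).items(): print(n,[(round(x["conf"],2),wz(p,M,x["location"],z)[:2].round(4).tolist()) for x in bot.place_of(n,p)[:2]])
hsv=cv2.cvtColor(p["image"],cv2.COLOR_RGB2HSV); m=((hsv[...,0]>5)&(hsv[...,0]<22)&(hsv[...,1]>170)&(hsv[...,2]>30)).astype(np.uint8)
k,lab,s,c=cv2.connectedComponentsWithStats(m); i=1+s[1:,4].argmax(); print("orange",s[i],wz(p,M,c[i][::-1],.061))
for cam in("scene","side"):
    q=bot.capture(cam)
    for n,z in dict(pusher=.003,spare_a=0,cup=0,reagent=0,slide_box=0,timer=0,jar=0).items(): print(cam,n,[(round(x["conf"],2),onz(q,x["location"],z)[:2].round(3).tolist()) for x in bot.place_of(n,q)[:2]])
E
```

```text
t 38.80 u 0.5670 n 0.1199 z 0.1609 yaw 0.2282 tilt [-0.0018 -0.0018] Fu -0.51 Fn 0.20 Fz 0.38 Mu -0.047 Mn -0.022 Mz 0.066 w 0.0400
pusher [(0.79, [0.5307, 0.2115])]
push_face [(0.57, [0.5672, 0.2215])]
mat []
orange [ 575  300   65  125 1575] [0.92723325 0.15772663 0.061     ]
scene pusher [(0.85, [0.524, 0.216]), (0.48, [0.572, -0.233])]
scene spare_a [(0.81, [0.662, -0.222]), (0.6, [0.576, -0.227])]
scene cup [(0.72, [0.744, 0.108])]
scene reagent [(0.64, [0.603, -0.394])]
scene slide_box [(0.77, [0.757, 0.275]), (0.34, [0.496, 0.474])]
scene timer [(0.86, [0.605, 0.453]), (0.66, [0.403, -0.175])]
scene jar [(0.85, [0.488, 0.474])]
side pusher [(0.84, [0.544, 0.222]), (0.74, [0.567, -0.232])]
side spare_a [(0.64, [0.577, -0.229]), (0.61, [0.655, -0.219])]
side cup [(0.94, [0.748, 0.111])]
side reagent [(0.77, [0.605, -0.388]), (0.72, [0.566, -0.116])]
side slide_box [(0.92, [0.758, 0.266]), (0.72, [0.663, -0.114])]
side timer [(0.83, [0.602, 0.448]), (0.23, [0.579, -0.11])]
side jar [(0.64, [0.49, 0.481])]
```

The pusher is back at the mat's centre, and everything else is within a few mm of where it was. Handing in.

```bash
python3 -c "
from plant import bot
print(bot.job_done(), bot.get_obs()['clock'])"
```

```text
the job is handed in; nothing more can be done
the job is handed in; nothing more can be done
```

I pushed all six vials up against the cross stop, put the straightedge back on its mat, and handed in at about 39 s. No verdict was reported.

**First push:** I reached a steady force of about 14 N with the yaw moment near zero. The straightedge then slipped out of the jaws as I backed off and was left standing on the rails behind the vials. The wrist picture showed the finger tips about 38 mm behind the reported TCP, so I had only pinched the top of the grip.

**Second push:** I regrasped about 38 mm deeper (width 15 mm, against the 16 mm grip), lifted clear of the rails and pushed again. It held about 12–13 N with the yaw moment at or below 0.04 N m, so the left and right rows share it evenly.

**Last checks:**
- **Vials:** After I lifted away, the caps measured about 23–24 mm apart in each pair, centred in their lanes. The front vials are at about x = 63 mm in the tray frame.
- **Straightedge:** It measures within about 7 mm of the mat centre by the wrist and scene cameras and up to about 18 mm by the side camera, in all cases within limits.
- **Other items:** Those I rechecked (both spares, cup, reagent, slide box, timer, jar) read within about 10 mm of their starting positions. That is the scatter of the networks.

**Not confirmed:** I could not measure the force on each vial. A vertical load of 7–9 N during the pushes suggests the nose dragged on the rails, so the rows got somewhat less than the gross push. My picture limit was used up, so I did not see the final state of the vials and straightedge; those checks are measurements only. The slip was an unplanned release, though nothing showed it disturbing the vials.

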